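# Set up and test the batch stamp at a packing bench

### The job

Fetch the green batch stamp lying between the two tall wrapped stacks on the blue tray, and stand it upright, black head up, squarely on the white pad of the aluminium plate, and let go of it. Then throw the red lever beside the pad fully over to on (towards the green dot), and after that press the stamp's head right down to its stop for a moment and let it spring back. Leave the stamp standing on its pad with the lever on, and do not push aside or knock over any of the rolls, the tube, the tape or the carton.

Things in the scene. Friction and masses are not known exactly. Their poses are not given: they have to be found in the camera images.
- stamp: Loose hand stamp, 0.2 to 0.45 kg: green block with black foot, 62 (x) x 48 (y) x 92 mm (z), sprung black head on its top. Origin: centre of the foot's underside; z points to the head. Same after a half turn about z. Starts lying on its +x face on the tray, origin 31 mm above the board, z within 0.2 rad of the tray's +y; white band on the +x and -x faces. Grip across y
- head (a point): Centre of the top of the stamp's black head, 132 mm above the foot's underside when up. Head 46 (x) x 40 (y) x 22 mm high, on a thin steel stem (18 mm gap above the green block). Pushed along the stamp's -z
- plunger (a joint): Travel of the stamp's head: 0 up, 0.014 m down at its stop; the spring takes 6 N to start and 12 N at the stop, and returns the head
- tray: Fixed blue board 200 (x) x 270 (y) x 8 mm; on each end a fixed white block of wrapped rolls, 190 (x) x 50 (y) mm, top 168 mm above the bench, centred at y = +110 and -110 mm: a 170 mm gap, so the stamp there can be gripped only from straight above, and must be laid on open bench and retaken at a slant to be stood up. Origin: centre of underside; z up, x along the gap, within 0.3 rad of world x
- station: Fixed aluminium plate 150 (x) x 260 (y) x 12 mm, z up, origin at the centre of the underside, on the bench; x turned less than 0.3 rad from world x. It carries the pad at y = -55 mm and the lever switch at y = +85 mm
- pad (a point): Centre of the white pad (62 along the plate's x, 48 mm along its y, black border round it), flush with the plate's top 12 mm above the bench. The stamp's underside belongs here, its x along the plate's x (either way round)
- switch (a joint): Toggle lever: 0 to 0.2 at the start (off, leaning to the plate's -x, red dot), 0.5 upright, 1.0 rad fully on (leaning to +x, green dot). About 1 N at the ball moves it; it stays where left. Axis along the plate's y through the point x 0, y +85 mm, 34 mm above the bench; 70 mm from axis to ball centre; rod 10 mm thick. Yellow housing 70 (x) x 50 (y) x 25 mm on the plate
- switch_tip (a point): Centre of the red ball (26 mm across) at the end of the lever
- tube: Loose cardboard tube 50 mm across, 150 mm tall, standing; origin at the centre of the underside
- tape: Loose yellow roll of tape 100 mm across, 48 mm high, lying flat; origin at the centre of the underside
- carton: Loose brown carton 100 (x) x 75 (y) x 50 mm high; origin at the centre of the underside
- roll_tray: Loose paper roll 34 mm across, 45 mm tall, standing on the tray between the stacks; origin at the centre of the underside
- roll_jig: Loose paper roll 34 mm across, 45 mm tall, standing on the aluminium plate behind the pad; origin at the centre of the underside
- roll_bench: Loose paper roll 40 mm across, 60 mm tall, standing on the bench; origin at the centre of the underside

How it is judged:
By the outcome, as a careful person would: the job done as asked, in the order asked, and still so for the second after the job is handed in, with the robot touching nothing.
It also fails if it takes over 72 s, if anything falls off the work surface, if the arm or the gripper's body presses on something with over 40 N, if the wrist force passes 120 N, or if a joint passes its speed limit or range.

### The arm

A 6-joint arm with a two-finger parallel gripper is mounted at the origin on the work surface. World frame = base frame: x ahead of the robot, y to its left, z up, the work surface at z = 0. Lengths are in m, angles in rad, forces in N, time in s.
With the tool pointing down it reaches from about 0.35 to 0.775 m from the base axis. Payload 5.5 kg.
Tool frame: the origin (TCP) lies midway between the tips of the shut fingers; the grasp point (between the pads) lies 19 mm behind it; z points along the fingers, y is the line along which they close (so a half turn about z gives the same grasp; the last joint's range is limited). The gripper opens to 85 mm and grips with 20 to 120 N. Pads are 22 mm wide; open, the fingers measure 114 mm over their backs; the gripper's body (76 mm by 85 mm) begins 54 mm behind the grasp point. The pads swing forward as they close: fully open they stand 13 mm farther back than shut.
Start: joints at [1.026, 0.313, 0.046, 1.304, 0, 1.431], TCP at [0.226, 0.529, 0.196] pointing down, gripper open.
Joint ranges: [-2.76, 2.76], [-0.86, 1.69], [-1.03, 1.26], [-2.2, 2.34], [-1.47, 1.5], [-3.14, 3.14]. Speed limits (rad/s): [2.57, 2.57, 3.14, 3.14, 3.14, 3.14].

### API

Orientations are given as a unit quaternion [w, x, y, z].
In Python, from workcell import get_state, read_camera, camera_info, hand_in, recognise gives the robot as it stands.
- The arm moves only by the tool arm_command, never from a script. Its argument "moves" is one flat list of numbers, 7 for each row, row after row: the opening, from -1 (shut) to 1 (fully open), then the shift along the tool's x, y, z in mm, then the turn, a rotation vector about the tool's x, y, z in rad. A call has 1 to 8 rows; each row shifts and turns the commanded pose from where the row before left it, along the tool's axes as they then stand; what a row does not reach is not made up. A row lasts 1/8 s, in which the tool goes at most 62.5 mm and 10.7 degrees, less where a joint would pass 70% of its speed; a pose out of reach is approached as far as the arm can. A call with a gripper value outside its range is refused whole. The fingers move at their own pace and stop on an object; "newtons" is the grip in N (left out, the last holds). Time passes only in rows, so rows that do not move let the fingers close. It gives the time, the measured TCP pose, the force, the opening and the grip force at its end, in the units of the state.
- get_state(): the state, without advancing time (a new reading comes with each control period).
- read_camera(name): name is "side" or "top"; returns (picture, depth): 480x640x3 uint8, blue, green, red; 480x640 float32, m along the optical axis (not along the pixel's ray), 0 where there is no reading.
- camera_info(name): a dict with "fovy" (degrees; the focal length in pixels is half the picture's height over the tangent of half this angle, whatever the lens; pixels are square), "cx", "cy" (the principal point, pixels), "eye" and "orientation" of the camera in the world. Camera axes: x right, y down, z forward; pixel columns grow to the right and rows downward; lengths in m; the calibration is good to about 2 mm. A picture is of the moment at which its call begins. camera_info takes no time and is no camera call.
- hand_in(): hands the job in; it is judged then, once.
Trained networks look in the newest picture that a camera, given by its name, has taken for a name from the list of things; names that differ only in an ending like _2 or _b are one class to them, and where a whole thing is asked for, a point or a joint stands for the part that bears it (a point fixed in the world has none). Each returns a list of dicts, best first, with "confidence" (0 to 1); they miss things now and then, are a little off and sometimes report something else, mostly with a low value. They report only what shows in the picture. A call takes as long as a camera call.
- recognise(camera, label): "point" ([column, row] in pixels, amid what is visible of it).
The state is a dict: "clock": time; "joint_pos": joint angles; "qvel": joint speeds; "tau": joint torques, N m; "tcp_pos": TCP position; "orientation": TCP orientation; "wrist_force": force on the tool from outside, world axes, zero at the start; "ft_torque": the same for the moment, N m; "finger_gap": finger opening in m; "grip_force": force on a finger pad.
Only numpy, scipy, OpenCV 4.12 (cv2) and the standard library are available. Lean on these libraries where they do the work, as an engineer would, in place of code of your own. Each camera call takes 0.05 s, during which the arm holds its last target. There are 200 camera calls.

## Working session

There is one attempt and no reset: what is moved stays moved. The work goes in short steps, Python scripts to look and compute and a tool call to move; the robot and the scene stay as the last step left them, time stands still between calls to the robot, and variables do not carry over. Pictures are saved under pics/ and viewed, at most 10 in all, crops included, and the job is handed in when it is done.

Besides the shell and the picture viewer there is one more tool, called after "Call:" as name(argument=value, ...), one argument or row to a line, values as JSON. arm_command: Moves the arm, as the interface text tells. Its arguments: {"type":"object","properties":{"moves":{"type":"array"},"newtons":{"type":"number"}},"required":["moves"]}

```bash
mkdir -p pics; ls
cat > h.py <<'E'
import numpy as np, cv2
from scipy.spatial.transform import Rotation as R
from workcell import *
def rot(q): return R.from_quat([q[1],q[2],q[3],q[0]])
def cloud(name,dep):
    c=camera_info(name); f=240/np.tan(np.radians(c["fovy"])/2)
    v,u=np.mgrid[0:480,0:640]
    p=np.stack([(u-c["cx"])/f*dep,(v-c["cy"])/f*dep,dep],-1)
    return rot(c["orientation"]).apply(p.reshape(-1,3)).reshape(480,640,3)+np.array(c["eye"])
def proj(name,P):
    c=camera_info(name); f=240/np.tan(np.radians(c["fovy"])/2)
    q=rot(c["orientation"]).inv().apply(np.atleast_2d(P)-np.array(c["eye"]))
    return np.c_[q[:,0]/q[:,2]*f+c["cx"],q[:,1]/q[:,2]*f+c["cy"]]
E
python3 - <<'E'
from h import *
for n in("top","side"):
    im,d=read_camera(n); cv2.imwrite(f"pics/{n}0.png",im); P=cloud(n,d); np.savez(f"{n}0.npz",im=im,d=d,P=P)
    print(n,camera_info(n))
    for l in ["stamp","head","tray","station","pad","switch_tip","tube","tape","carton","roll_tray","roll_jig","roll_bench"]:
        for r in recognise(n,l)[:2]:
            u,v=map(int,r["point"]); print(l,r["point"],round(r["confidence"],2),P[v,u].round(3), d[v,u]>0)
s=get_state(); print(s)
E
```

```text
pics
top {'fovy': 51.737220532590044, 'cx': 314.75087510083415, 'cy': 244.6142044367594, 'eye': array([0.45709581, 0.0063073 , 1.39337654]), 'orientation': array([ 0.02933465, -0.69590225,  0.71694317, -0.02918945])}
stamp [442.4, 250.9] 0.75 [ 0.542 -0.334  0.074] True
stamp [292.6, 167.9] 0.37 [0.787 0.062 0.041] True
head [422.2, 254.4] 0.43 [ 0.534 -0.283  0.061] True
tray [452.3, 259.2] 0.83 [ 0.52  -0.378  0.01 ] True
tray [192.6, 248.6] 0.37 [0.568 0.336 0.063] True
station [201.3, 266.7] 0.6 [0.521 0.324 0.012] True
pad [201.7, 265.2] 0.9 [0.524 0.325 0.01 ] True
switch_tip [158.1, 269.5] 0.58 [0.515 0.436 0.039] True
switch_tip [346.4, 189.2] 0.56 [ 0.729 -0.089  0.003] True
tube [345.4, 188.7] 0.76 [ 0.73  -0.086  0.009] True
tube [200.2, 269.1] 0.19 [0.513 0.328 0.009] True
tape [295.5, 188.6] 0.77 [0.736 0.056 0.004] True
carton [310.0, 278.8] 0.78 [0.478 0.02  0.052] True
roll_tray [417.9, 232.8] 0.54 [ 0.594 -0.274  0.057] True
roll_jig [193.3, 246.3] 0.68 [0.574 0.334 0.059] True
roll_jig [330.7, 236.3] 0.57 [ 0.59  -0.037  0.061] True
roll_bench [294.1, 168.7] 0.5 [0.
[... 988 characters left out ...]
: 1.3, 'joint_pos': array([1.02643946e+00, 3.13241217e-01, 4.61027947e-02, 1.30361396e+00,
       6.36591924e-06, 1.43119861e+00]), 'qvel': array([-7.50787154e-04,  1.52237018e-03,  5.76798013e-04, -1.23111303e-03,
        3.03072414e-05,  8.45133599e-05]), 'tau': array([-8.29991877e-04, -4.80470896e+01,  2.98810190e+01,  7.10923123e-04,
        3.42631677e-05,  6.07626845e-06]), 'tcp_pos': array([0.22645892, 0.52856864, 0.19600086]), 'orientation': array([4.36949693e-06, 2.01000912e-01, 9.79591054e-01, 2.17665787e-05]), 'wrist_force': array([-0.75724323,  0.27854086, -0.71015191]), 'ft_torque': array([0.0222666 , 0.02440564, 0.02484421]), 'grip_force': 0.0, 'finger_gap': 0.0857302301460559}
```

View pics/top0.png

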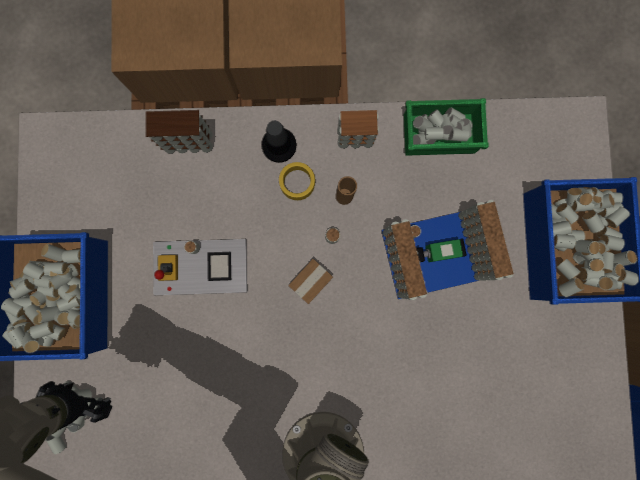

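View pics/side0.png

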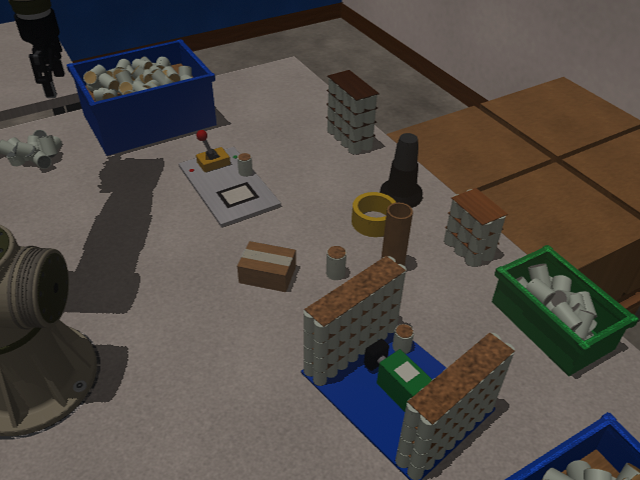

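The top picture shows the stamp at (447,250) with its head at (425,254). roll_tray is near (417,231), the pad at (219,265), the lever ball at (159,274) leaning to the red dot, and roll_jig at (192,246). Next I'll fit the poses.

Run:
```python
from h import *
def rect(p):
    (c,s,a)=cv2.minAreaRect((p[:,:2]*1000).astype(np.float32)); return np.round(c,1),np.round(s,1),round(a,1)
for n in("top","side"):
    z=np.load(n+"0.npz"); im=z["im"].astype(int); P=z["P"]; d=z["d"]
    b,g,r=im[...,0],im[...,1],im[...,2]; X,Y,Z=P[...,0],P[...,1],P[...,2]
    ok=d>0
    near=ok&(abs(X-.55)<.15)&(abs(Y+.34)<.2)
    gr=near&(g>1.6*r)&(g>1.3*b)&(Z<.12)
    top=gr&(Z>.062)
    print(n,"green",gr.sum(),rect(P[gr]),"top",rect(P[top]),np.median(Z[top]))
    # stamp top region including band
    m=near&(Z>.06)&(Z<.08)&(abs(X-.53)<.05)&(abs(Y+.345)<.06); print(" stamp top all",m.sum(),rect(P[m]))
    hd=near&(r<50)&(g<50)&(b<50)&(Z>.045)&(Z<.08)&(abs(Y+.29)<.04)&(abs(X-.53)<.04); print(" head dark",hd.sum(),P[hd].mean(0).round(4),np.percentile(Z[hd],[5,50,95]).round(3))
    st=near&(Z>.155)&(Z<.18)
    k,lab=cv2.connectedComponents(st.astype(np.uint8))
    for i in range(1,k):
        if (lab==i).sum()>80: print(" stack",(lab==i).sum(),rect(P[lab==i]))
    box=ok&(abs(X-.52)<.14)&(abs(Y-.33)<.18)
    pl=box&(Z>.006)&(Z<.02)&(b>95 if n=="top" else ok)
    k,lab,st_,_=cv2.connectedComponentsWithStats(pl.astype(np.uint8)); i=1+np.argmax(st_[1:,4]); print(" plate",st_[i,4],rect(P[lab==i]),np.median(Z[lab==i]))
    bl=box&(r<50)&(g<50)&(b<50)&(Z<.02)&(abs(Y-.277)<.06)&(abs(X-.52)<.06); print(" border",bl.sum(),rect(P[bl]))
    rd=box&(r>2*g)&(r>2*b)&(Z>.06)&(r>70); print(" ball",rd.sum(),P[rd].mean(0).round(4),P[rd].max(0).round(3))
    for nm,c in dict(roll_tray=(.594,-.274),roll_jig=(.57,.33),roll_bench=(.585,-.045)).items():
        q=ok&(np.hypot(X-c[0],Y-c[1])<.035)&(Z>.04)&(Z<.07)&(r>b+15); print(" ",nm,q.sum(),P[q].mean(0).round(3), P[q].max(0).round(3))
```

```text
top green 432 (array([ 542.4, -346.2]), array([46.6, 85.2]), 7.8) top (array([ 542.4, -346.3]), array([46.6, 84.9]), 7.8) 0.07101669738876648
 stamp top all 631 (array([ 542.1, -340.1]), array([ 47.7, 114.3]), 7.7)
 head dark 106 [ 0.536  -0.2855  0.0621] [0.053 0.063 0.068]
 stack 1584 (array([ 559.1, -441.3]), array([198.1,  50.2]), 11.1)
 stack 1535 (array([ 516.3, -225.7]), array([198.2,  50.1]), 11.2)
 plate 3433 (array([523.7, 331.1]), array([163.1, 264.1]), 0.5) 0.013249670016432624
 border 215 (array([519.9, 273.7]), array([63.4, 78. ]), 89.1)
 ball 66 [0.4984 0.4108 0.1113] [0.51  0.421 0.118]
  roll_tray 83 [ 0.598 -0.269  0.055] [ 0.614 -0.257  0.064]
  roll_jig 110 [0.573 0.344 0.059] [0.588 0.36  0.065]
  roll_bench 154 [ 0.594 -0.044  0.062] [ 0.612 -0.026  0.069]
side green 1518 (array([ 556. , -333.3]), array([88.3, 99.5]), 8.5) top (array([ 538.8, -345.4]), array([50. , 80.9]), 7.9) 0.07043820967312486
 stamp top all 1327 (array([ 537.3, -334.5]), array([ 50. , 102.9]), 7.9)
 head dark 457 [ 0.5233 -0.287   0.0584] [0.047 0.061 0.066]
 stack 2982 (array([ 513.5, -225.9]), array([201.,  52.]), 11.7)
 stack 4103 (array([ 556.7, -441.6]), array([201.7,  50.2]), 11.1)
 plate 3813 (array([515.9, 327.5]), array([151.8, 266.9]), 0.1) 0.012935514232976564
 border 227 (array([517. , 274.9]), array([81.4, 69.6]), 2.4)
 ball 54 [0.4943 0.4085 0.1107] [0.508 0.422 0.118]
  roll_tray 192 [ 0.596 -0.267  0.055] [ 0.611 -0.249  0.059]
  roll_jig 82 [0.57  0.344 0.058] [0.585 0.361 0.062]
  roll_bench 194 [ 0.591 -0.044  0.062] [ 0.609 -0.024  0.066]
```

```bash
cat >> h.py <<'E'
def plane(name,uv,z):
    c=camera_info(name); f=240/np.tan(np.radians(c["fovy"])/2); uv=np.atleast_2d(uv).astype(float)
    r=rot(c["orientation"]).apply(np.c_[(uv[:,0]-c["cx"])/f,(uv[:,1]-c["cy"])/f,np.ones(len(uv))])
    e=np.array(c["eye"]); return (e+r*((z-e[2])/r[:,2])[:,None])
def toolR(xaxis,zaxis):
    z=np.array(zaxis,float); z/=np.linalg.norm(z); x=np.array(xaxis,float); x-=z*(x@z); x/=np.linalg.norm(x)
    return R.from_matrix(np.c_[x,np.cross(z,x),z])
def rows(wps,p=None,q=None):
    """wps: (pos, Rot, nrows, grip); prints rounded rows from the measured pose"""
    s=get_state(); p=np.array(s["tcp_pos"]) if p is None else p; q=rot(s["orientation"]) if q is None else q
    k=0
    for P,Q,n,g in wps:
        p0,q0=p,q; P=np.array(P); w=(q0.inv()*Q).as_rotvec()
        for i in range(1,n+1):
            tp=p0+(P-p0)*i/n; tq=q0*R.from_rotvec(w*i/n)
            sh=np.round(q.inv().apply(tp-p)*1000); tu=np.round((q.inv()*tq).as_rotvec(),2)
            print(([g]+[int(a) for a in sh]+[float(a) for a in tu]),end=",\n" if k%8<7 else "\n--\n"); k+=1
            p=p+q.apply(sh/1000); q=q*R.from_rotvec(tu)
    print("\nend",p.round(4),q.as_matrix().round(3).tolist())
E
python3 - <<'E'
from h import *
for n in("top","side"):
    z=np.load(n+"0.npz"); im=z["im"].astype(int); P=z["P"]; X,Y,Z=np.moveaxis(P,-1,0); b,g,r=np.moveaxis(im,-1,0)
    def fit(m,h,big=True):
        m=m.astype(np.uint8)
        if big:
            k,lab,st,_=cv2.connectedComponentsWithStats(m); m=(lab==1+np.argmax(st[1:,4])).astype(np.uint8)
        v,u=np.nonzero(m); c,s,a=cv2.minAreaRect((plane(n,np.c_[u,v],h)[:,:2]*1000).astype(np.float32)); return m.sum(),np.round(c,1),np.round(s,1),round(a,1)
    dark=(r<70)&(g<70)&(b<70)
    print(n,"border",fit(dark&(abs(X-.519)<.05)&(abs(Y-.275)<.045)&(Z<.03),.012))
    print(" white",fit((r>95)&(g>95)&(b>85)&(abs(X-.519)<.029)&(abs(Y-.275)<.022)&(Z<.03)&~dark,.012))
    print(" whole stamp top",fit((Z>.055)&(Z<.08)&(abs(X-.53)<.05)&(abs(Y+.335)<.08),.07))
    print(" foot+green",fit((Z>.064)&(Z<.08)&(abs(X-.54)<.05)&(Y<-.3)&(Y>-.43),.07))
    print(" plate px samples",im[tuple(proj(n,[.46,.3,.012])[0][::-1].astype(int))],im[tuple(proj(n,[.42,.3,0])[0][::-1].astype(int))])
    ys=np.arange(-.42,-.24,.006); pr=np.array([[.542-.137*(y+.346),y,.07] for y in ys]); uv=proj(n,pr).round().astype(int)
    print([(round(float(y),3),*im[v,u][::-1].tolist(),round(float(Z[v,u]),3)) for y,(u,v) in zip(ys,uv)])
s=get_state()
Q=toolR([np.cos(np.radians(-82.2)),np.sin(np.radians(-82.2)),0],[0,0,-1])
q0=rot(s["orientation"]); h=R.from_euler("z",60,degrees=True)*q0
rows([([.40,.30,.30],h.__class__.from_euler("z",45,degrees=True)*q0,8,1),([.50,-.05,.32],R.from_euler("z",90,degrees=True)*q0,8,1),([.541,-.349,.30],Q,8,1)])
E
```

```text
top border (np.uint64(245), array([520.1, 273.9]), array([61.6, 78.6]), 89.1)
 white (np.uint64(326), array([519.8, 275.2]), array([41.9, 56.3]), 89.1)
 whole stamp top (np.uint64(634), array([ 542.9, -347.9]), array([48. , 96.6]), 7.8)
 foot+green (np.uint64(610), array([ 543.3, -349.6]), array([47.5, 93.1]), 7.8)
 plate px samples [130 130 133] [114 120 128]
[(-0.42, 57, 49, 39, 0.053), (-0.414, 90, 68, 51, 0.053), (-0.408, 36, 45, 62, 0.017), (-0.402, 19, 40, 83, 0.011), (-0.396, 15, 18, 21, 0.071), (-0.39, 19, 18, 19, 0.067), (-0.384, 39, 99, 54, 0.072), (-0.378, 39, 99, 53, 0.068), (-0.372, 40, 99, 55, 0.074), (-0.366, 59, 106, 68, 0.073), (-0.36, 165, 161, 150, 0.075), (-0.354, 164, 160, 150, 0.065), (-0.348, 164, 161, 149, 0.07), (-0.342, 165, 161, 151, 0.075), (-0.336, 153, 154, 141, 0.07), (-0.33, 40, 101, 56, 0.066), (-0.324, 42, 102, 56, 0.065), (-0.318, 41, 101, 55, 0.071), (-0.312, 42, 102, 57, 0.074), (-0.306, 24, 68, 35, 0.073), (-0.3, 99, 96, 96, 0.056), (-0.294, 108, 103, 103, 0.048), (-0.288, 96, 93, 93, 0.047), (-0.282, 20, 19, 21, 0.061), (-0.276, 23, 22, 23, 0.05
[... 1646 characters left out ...]
1],
[1, -12, -33, -13, -0.0, 0.0, -0.1]
--
[1, 5, -45, -3, -0.0, 0.0, -0.1],
[1, 9, -45, -2, -0.0, 0.0, -0.1],
[1, 14, -43, -3, -0.0, 0.0, -0.09],
[1, 17, -42, -2, -0.0, 0.0, -0.1],
[1, 22, -40, -3, -0.0, 0.0, -0.1],
[1, 26, -38, -2, -0.0, 0.0, -0.1],
[1, 29, -35, -3, -0.0, 0.0, -0.09],
[1, 32, -32, -2, -0.0, 0.0, -0.1]
--
[1, 32, -19, 2, -0.0, 0.0, -0.07],
[1, 34, -18, 3, -0.0, 0.0, -0.07],
[1, 35, -14, 2, -0.0, 0.0, -0.06],
[1, 35, -13, 3, -0.0, 0.0, -0.07],
[1, 37, -10, 2, -0.0, 0.0, -0.07],
[1, 37, -8, 3, -0.0, 0.0, -0.07],
[1, 37, -5, 2, -0.0, 0.0, -0.06],
[1, 38, -3, 3, -0.0, 0.0, -0.07]
--

end [ 0.5415 -0.3494  0.3   ] [[0.134, -0.991, 0.0], [-0.991, -0.134, 0.0], [-0.0, -0.0, -1.0]]
```

Call:
arm_command(
  moves=[1,-31,-18,-13,0,0,-0.1,1,-29,-20,-13,0,0,-0.1,1,-27,-24,-13,0,0,-0.09,1,-25,-26,-13,0,0,-0.1,1,-22,-28,-13,0,0,-0.1,1,-20,-31,-13,0,0,-0.1,1,-16,-32,-13,0,0,-0.1,1,-12,-33,-13,0,0,-0.1],
  newtons=40,
)

```text
clock: 2.3
tcp_pos: [0.4002, 0.299, 0.3005]
orientation: [0.0, -0.193, 0.981, 0.0]
wrist_force: [0.2, -0.6, 0.2]
finger_gap: 0.0855
grip_force: 0.0
```

Call:
arm_command(
  moves=[1,5,-45,-3,0,0,-0.1,1,9,-45,-2,0,0,-0.1,1,14,-43,-3,0,0,-0.09,1,17,-42,-2,0,0,-0.1,1,22,-40,-3,0,0,-0.1,1,26,-38,-2,0,0,-0.1,1,29,-35,-3,0,0,-0.09,1,32,-32,-2,0,0,-0.1],
)

```text
clock: 3.3
tcp_pos: [0.5002, -0.0515, 0.3203]
orientation: [0.0, -0.551, 0.834, -0.0]
wrist_force: [0.3, 0.2, 0.0]
finger_gap: 0.0854
grip_force: 0.0
```

Call:
arm_command(
  moves=[1,32,-19,2,0,0,-0.07,1,34,-18,3,0,0,-0.07,1,35,-14,2,0,0,-0.06,1,35,-13,3,0,0,-0.07,1,37,-10,2,0,0,-0.07,1,37,-8,3,0,0,-0.07,1,37,-5,2,0,0,-0.06,1,38,-3,3,0,0,-0.07],
)

```text
clock: 4.3
tcp_pos: [0.5416, -0.3506, 0.3]
orientation: [-0.0, 0.754, -0.657, 0.0]
wrist_force: [0.1, -0.7, 0.6]
finger_gap: 0.0855
grip_force: 0.0
```

Run:
```python
from h import *
s=get_state(); print(s["clock"],s["tcp_pos"],s["joint_pos"].round(3))
a=np.radians(-82.2); Q=toolR([np.cos(a),np.sin(a),0],[0,0,-1])
rows([([.541,-.349,.1],Q,5,1),([.541,-.349,.030],Q,3,1)])
```

```text
4.3 [ 0.54159405 -0.35064998  0.2999739 ] [-0.699  0.47   0.531  1.631  0.    -2.406]
[1, 0, 0, 40, -0.0, -0.0, 0.0],
[1, -1, 0, 40, -0.0, -0.0, 0.0],
[1, 0, 0, 40, -0.0, -0.0, 0.0],
[1, 0, 0, 40, -0.0, -0.0, 0.0],
[1, -1, 0, 40, -0.0, -0.0, 0.0],
[1, 0, 0, 23, -0.0, -0.0, 0.0],
[1, 0, 0, 24, -0.0, -0.0, 0.0],
[1, 0, 0, 23, -0.0, -0.0, 0.0]
--

end [ 0.5414 -0.3487  0.03  ] [[0.136, -0.991, 0.0], [-0.991, -0.136, -0.0], [0.0, -0.0, -1.0]]
```

Call:
arm_command(
  moves=[1,0,0,40,0,0,0,1,-1,0,40,0,0,0,1,0,0,40,0,0,0,1,0,0,40,0,0,0,1,-1,0,40,0,0,0,1,0,0,32,0,0,0,1,0,0,27,0,0,0,1,0,0,23,0,0,0],
)

```text
clock: 5.3
tcp_pos: [0.5409, -0.3471, 0.0166]
orientation: [-0.0, 0.753, -0.658, -0.001]
wrist_force: [-0.8, -0.5, -0.2]
finger_gap: 0.0852
grip_force: 0.0
```

Call:
arm_command(
  moves=[-1,0,0,0,0,0,0,-1,0,0,0,0,0,0,-1,0,0,0,0,0,0,-1,0,0,0,0,0,0,-1,0,0,0,0,0,0,-1,0,0,0,0,0,0],
  newtons=40,
)

```text
clock: 6.05
tcp_pos: [0.5419, -0.3482, 0.0193]
orientation: [0.0, 0.753, -0.658, 0.001]
wrist_force: [-1.8, 0.4, 5.8]
finger_gap: 0.0469
grip_force: 43.1
```

Run:
```python
from h import *
s=get_state(); q0=rot(s["orientation"])
E=lambda a:R.from_euler("z",a,degrees=True)*q0
rows([([.541,-.349,.30],q0,8,-1),([.50,-.10,.30],E(-35),8,-1),([.34,.20,.25],toolR([-1,0,0],[0,0,-1]),8,-1)])
```

```text
[-1, 0, 0, -35, 0.0, 0.0, 0.0],
[-1, 0, 0, -35, 0.0, 0.0, 0.0],
[-1, 0, 0, -35, 0.0, 0.0, 0.0],
[-1, 1, 0, -35, 0.0, 0.0, 0.0],
[-1, 0, 0, -35, 0.0, 0.0, 0.0],
[-1, 0, 0, -35, 0.0, 0.0, 0.0],
[-1, 0, 1, -36, 0.0, 0.0, 0.0],
[-1, 0, 0, -35, 0.0, 0.0, 0.0]
--
[-1, -32, 1, 0, -0.0, 0.0, 0.08],
[-1, -31, 3, 0, -0.0, 0.0, 0.07],
[-1, -31, 6, 0, -0.0, 0.0, 0.08],
[-1, -30, 8, 0, -0.0, 0.0, 0.08],
[-1, -30, 10, 0, -0.0, 0.0, 0.07],
[-1, -29, 13, 0, -0.0, 0.0, 0.08],
[-1, -28, 14, 0, -0.0, 0.0, 0.07],
[-1, -27, 17, 0, -0.0, 0.0, 0.08]
--
[-1, -24, 35, 6, -0.0, 0.0, 0.14],
[-1, -19, 38, 6, -0.0, 0.0, 0.13],
[-1, -14, 40, 6, -0.0, 0.0, 0.14],
[-1, -8, 42, 7, -0.0, 0.0, 0.14],
[-1, -3, 42, 6, -0.0, 0.0, 0.13],
[-1, 4, 43, 6, -0.0, 0.0, 0.14],
[-1, 9, 41, 6, -0.0, 0.0, 0.14],
[-1, 15, 40, 6, -0.0, 0.0, 0.14]
--

end [0.3396 0.1999 0.2501] [[-1.0, 0.005, 0.002], [0.005, 1.0, -0.002], [-0.002, -0.002, -1.0]]
```

Call:
arm_command(
  moves=[-1,0,0,-20,0,0,0,-1,0,0,-35,0,0,0,-1,0,0,-38,0,0,0,-1,1,0,-38,0,0,0,-1,0,0,-38,0,0,0,-1,0,0,-38,0,0,0,-1,0,1,-38,0,0,0,-1,0,0,-36,0,0,0],
)

```text
clock: 7.05
tcp_pos: [0.54, -0.3481, 0.2993]
orientation: [-0.0, 0.753, -0.658, -0.001]
wrist_force: [0.6, -0.7, -3.3]
finger_gap: 0.047
grip_force: 42.4
```

Call:
arm_command(
  moves=[-1,-32,1,0,0,0,0.08,-1,-31,3,0,0,0,0.07,-1,-31,6,0,0,0,0.08,-1,-30,8,0,0,0,0.08,-1,-30,10,0,0,0,0.07,-1,-29,13,0,0,0,0.08,-1,-28,14,0,0,0,0.07,-1,-27,17,0,0,0,0.08],
)

```text
clock: 8.05
tcp_pos: [0.4993, -0.0981, 0.2981]
orientation: [-0.0, -0.52, 0.854, 0.001]
wrist_force: [0.3, -0.7, -4.1]
finger_gap: 0.0468
grip_force: 42.4
```

Call:
arm_command(
  moves=[-1,-24,35,6,0,0,0.14,-1,-19,38,6,0,0,0.13,-1,-14,40,6,0,0,0.14,-1,-8,42,7,0,0,0.14,-1,-3,42,6,0,0,0.13,-1,4,43,6,0,0,0.14,-1,9,41,6,0,0,0.14,-1,15,40,6,0,0,0.14],
)

```text
clock: 9.05
tcp_pos: [0.3379, 0.2013, 0.2493]
orientation: [-0.0, 0.005, 1.0, 0.0]
wrist_force: [0.6, -0.4, -4.4]
finger_gap: 0.0468
grip_force: 42.4
```

Run:
```python
from h import *
s=get_state(); print(s["clock"],s["tcp_pos"],s["finger_gap"],s["joint_pos"].round(2),s["wrist_force"])
rows([([.34,.20,.04],toolR([-1,0,0],[0,0,-1]),6,-1),([.34,.2,.013],toolR([-1,0,0],[0,0,-1]),2,-1)])
```

```text
9.05 [0.33790432 0.20126461 0.24926285] 0.046775981992840686 [ 0.33 -0.05 -0.25  1.37  0.    0.34] [ 0.62599247 -0.43575389 -4.3713755 ]
[-1, 0, 0, 35, 0.0, -0.0, -0.0],
[-1, -1, 0, 35, 0.0, -0.0, -0.0],
[-1, 0, -1, 35, 0.0, -0.0, -0.0],
[-1, -1, 0, 35, 0.0, -0.0, -0.01],
[-1, 0, 0, 34, 0.0, -0.0, 0.0],
[-1, 0, 0, 35, 0.0, -0.0, 0.0],
[-1, 0, 0, 14, 0.0, -0.0, 0.0],
[-1, 0, 0, 13, 0.0, -0.0, 0.0]
--

end [0.3397 0.2003 0.0133] [[-1.0, -0.0, -0.001], [-0.0, 1.0, 0.0], [0.001, 0.0, -1.0]]
```

Call:
arm_command(
  moves=[-1,0,0,35,0,0,0,-1,-1,0,35,0,0,0,-1,0,-1,35,0,0,0,-1,-1,0,35,0,0,0,-1,0,0,34,0,0,0,-1,0,0,35,0,0,0,-1,0,0,18,0,0,0,-1,0,0,9,0,0,0],
)

```text
clock: 10.05
tcp_pos: [0.3398, 0.1988, 0.0127]
orientation: [-0.001, 0.002, 1.0, -0.0]
wrist_force: [0.1, -0.0, -4.2]
finger_gap: 0.0469
grip_force: 42.7
```

Call:
arm_command(
  moves=[-1,0,0,0,0,0,0,-1,0,0,1,0,0,0],
)

```text
clock: 10.3
tcp_pos: [0.3421, 0.1995, 0.0137]
orientation: [0.001, 0.002, 1.0, 0.0]
wrist_force: [0.5, -0.7, -3.3]
finger_gap: 0.0468
grip_force: 42.7
```

Call:
arm_command(
  moves=[-1,0,0,1,0,0,0,-1,0,0,1,0,0,0,-1,0,0,0,0,0,0],
)

```text
clock: 10.68
tcp_pos: [0.3418, 0.1994, 0.0114]
orientation: [0.001, 0.002, 1.0, 0.0]
wrist_force: [0.0, -0.5, -0.8]
finger_gap: 0.047
grip_force: 43.0
```

Call:
arm_command(
  moves=[1,0,0,0,0,0,0,1,0,0,0,0,0,0,1,0,0,0,0,0,0,1,0,0,-25,0,0,0,1,0,0,-35,0,0,0,1,0,0,-40,0,0,0,1,0,0,-35,0,0,0],
)

```text
clock: 11.55
tcp_pos: [0.3414, 0.1993, 0.1475]
orientation: [0.0, 0.002, 1.0, 0.0]
wrist_force: [0.8, -0.2, 0.7]
finger_gap: 0.0854
grip_force: 0.0
```

Run:
```python
from h import *
s=get_state(); print(s["clock"],s["tcp_pos"],s["finger_gap"],s["joint_pos"].round(4))
for n in("top","side"):
    im,d=read_camera(n); P=cloud(n,d); np.savez(n+"1.npz",im=im,d=d,P=P)
    r=recognise(n,"stamp"); print(n,[(x["point"],round(x["confidence"],2)) for x in r])
    b,g,rr=np.moveaxis(im.astype(int),-1,0); X,Y,Z=np.moveaxis(P,-1,0)
    m=(d>0)&(g>1.5*rr)&(g>1.3*b)&(abs(X-.35)<.12)&(abs(Y-.2)<.1)&(Z>.05)&(Z<.075)
    print(m.sum(), cv2.minAreaRect((P[m][:,:2]*1000).astype(np.float32)) if m.sum()>5 else "")
Q=toolR([-1,0,0],[-np.sin(.489),0,-np.cos(.489)])
rows([([.393,.1995,.13],Q,4,1),([.3415,.1995,.0151],Q,4,1)])
```

```text
11.55 [0.34141891 0.19925207 0.1475183 ] 0.08539138111362239 [ 0.3245 -0.0119 -0.4622  1.1197  0.      0.3293]
top [([245.3, 318.0], 0.81)]
219 ((364.1058044433594, 198.33804321289062), (45.013057708740234, 119.533203125), 89.89659881591797)
side [([176.2, 230.2], 0.57)]
586 ((342.1681823730469, 198.04994201660156), (80.94567108154297, 54.07516860961914), 0.5404607057571411)
[1, -13, 0, 4, 0.0, 0.12, -0.0],
[1, -13, 0, 3, 0.0, 0.13, -0.0],
[1, -13, 0, 0, 0.0, 0.12, -0.0],
[1, -14, 0, 0, 0.0, 0.12, -0.0],
[1, -2, 0, 31, 0.0, 0.0, -0.0],
[1, -2, 0, 32, 0.0, 0.0, -0.0],
[1, -2, 0, 31, 0.0, 0.0, -0.0],
[1, -2, 0, 31, 0.0, 0.0, -0.0]
--

end [0.3414 0.1994 0.0154] [[-0.883, 0.005, -0.469], [0.004, 1.0, 0.003], [0.469, 0.001, -0.883]]
```

Call:
arm_command(
  moves=[1,-13,0,4,0,0.12,0,1,-13,0,3,0,0.13,0,1,-13,0,0,0,0.12,0,1,-14,0,0,0,0.12,0],
)

```text
clock: 12.25
tcp_pos: [0.3925, 0.1988, 0.1279]
orientation: [-0.245, 0.002, 0.97, 0.001]
wrist_force: [1.1, -0.4, 0.4]
finger_gap: 0.0852
grip_force: 0.0
```

Run:
```python
from h import *
from scipy.optimize import least_squares
s=get_state(); print(s["clock"],s["tcp_pos"],s["joint_pos"].round(4)); np.save("E.npy",np.r_[s["joint_pos"],s["tcp_pos"]])
D=[([1.0264,.3132,.0461,1.3036,0,1.431],[.2265,.5286,.196]),([-.699,.47,.531,1.631,0,-2.406],[.5416,-.3506,.3]),
([.33,-.05,-.25,1.37,0,.34],[.3379,.2013,.2493]),([.3245,-.0119,-.4622,1.1197,0,.3293],[.3414,.1993,.1475]),(s["joint_pos"],s["tcp_pos"])]
def fk(j,k):
    L1,L2,e,h,d,a,lat,d5=k
    f=j[1]-j[2]; p=f+j[3]
    # in-plane frame: tool dir with j5 about axis perpendicular to tool (vertical when tool horizontal)
    w=np.array([a+L1*np.sin(j[1])+L2*np.cos(f)+e*np.sin(f)+d5*np.cos(p),lat,h+L1*np.cos(j[1])-L2*np.sin(f)+e*np.cos(f)-d5*np.sin(p)])
    td=R.from_euler("y",p).apply(R.from_euler("z",j[4]).apply([1,0,0]))
    return R.from_euler("z",j[0]).apply(w+td*d),R.from_euler("z",j[0]).apply(td)
g=lambda k:np.r_[np.concatenate([(fk(j,k)[0]-x) for j,x in D]),1e-3*(k-k0)]
k0=np.array([.4,.35,0,.3,.25,0,.08,.0])
r=least_squares(g,k0); k=r.x; print(k.round(3),abs(g(k)[:15]).max()); np.save("k.npy",k)
lo=np.array([-2.76,-.86,-1.03,-2.2,-1.47]);hi=np.array([2.76,1.69,1.26,2.34,1.5])
for al in (20,28,35):
  for yaw in (0,):
    a=np.radians(al); z=np.array([np.cos(a),0,-np.sin(a)]); tcp=np.array([.5195,.275,.012+.055])+z*.02
    for up in(0,.1):
      sol=least_squares(lambda j:np.r_[fk(j,k)[0]-tcp-[0,0,up],.3*(fk(j,k)[1]-z)],[.3,0,-.5,.3,0],bounds=(lo,hi))
      print(al,up,sol.x.round(2),sol.cost)
```

```text
12.25 [0.39250533 0.1988206  0.12790757] [0.2076 0.5171 0.0455 1.5848 0.1005 0.1878]
[ 0.524  0.41   0.061  0.228  0.333 -0.003  0.08   0.149] 0.0005892196416174555
20 0 [ 0.76  0.41 -1.03 -0.75 -0.81] 0.0023091209278591923
20 0.1 [ 0.72  0.11 -1.03 -0.52 -0.72] 0.0011703983692670158
28 0 [ 0.69  0.29 -1.03 -0.57 -0.65] 0.0010658771820368433
28 0.1 [ 0.65  0.03 -1.03 -0.4  -0.58] 0.00024092115508102447
35 0 [ 0.62  0.22 -1.03 -0.46 -0.52] 0.00030790627464704587
35 0.1 [ 0.59 -0.03 -1.02 -0.29 -0.48] 1.3648678478819339e-14
```

```bash
cat > fk.py <<'E'
from h import *
from scipy.optimize import least_squares
k=np.load("k.npy")
lo=np.array([-2.76,-.86,-1.03,-2.2,-1.47]);hi=np.array([2.76,1.69,1.26,2.34,1.5])
def fk(j,k=k):
    L1,L2,e,h,d,a,lat,d5=k
    f=j[1]-j[2]; p=f+j[3]
    w=np.array([a+L1*np.sin(j[1])+L2*np.cos(f)+e*np.sin(f)+d5*np.cos(p),lat,h+L1*np.cos(j[1])-L2*np.sin(f)+e*np.cos(f)-d5*np.sin(p)])
    td=R.from_euler("y",p).apply(R.from_euler("z",j[4]).apply([1,0,0]))
    return R.from_euler("z",j[0]).apply(w+td*d),R.from_euler("z",j[0]).apply(td)
def ik(tcp,z,k=k):
    s=least_squares(lambda j:np.r_[fk(j,k)[0]-tcp,.3*(fk(j,k)[1]-z)],[.4,0,-.7,0,-.3],bounds=(lo,hi)); return s.x,s.cost
E
python3 - <<'E'
from fk import *
for dd in (0,-.06,.06):
  kk=k.copy(); kk[4]+=dd; kk[7]-=dd
  for al in (36,40,43,46):
    a=np.radians(al); z=np.array([np.cos(a),0,-np.sin(a)])
    for up in(0,.04,.12):
      x,c=ik(np.array([.5195-.016,.275,.012+.066+up])+z*.02,z,kk); print(dd,al,up,x.round(2),f"{c:.1e}")
E
```

```text
0 36 0 [ 0.64  0.16 -1.03 -0.38 -0.52] 2.7e-04
0 36 0.04 [ 0.63  0.06 -1.03 -0.32 -0.5 ] 8.3e-05
0 36 0.12 [ 0.61 -0.12 -0.97 -0.13 -0.49] 8.7e-16
0 40 0 [ 0.6   0.13 -1.03 -0.33 -0.46] 5.3e-05
0 40 0.04 [ 0.59  0.03 -1.03 -0.27 -0.44] 3.0e-15
0 40 0.12 [ 0.59 -0.12 -0.9   0.01 -0.44] 2.6e-17
0 43 0 [ 0.58  0.11 -1.03 -0.3  -0.41] 4.2e-08
0 43 0.04 [ 0.58  0.02 -0.98 -0.16 -0.41] 2.1e-21
0 43 0.12 [ 0.58 -0.12 -0.85  0.11 -0.41] 1.2e-24
0 46 0 [ 0.56  0.09 -0.98 -0.19 -0.38] 8.9e-20
0 46 0.04 [ 0.56  0.01 -0.93 -0.05 -0.38] 8.2e-22
0 46 0.12 [ 0.56 -0.11 -0.8   0.2  -0.38] 7.9e-20
-0.06 36 0 [ 0.57  0.13 -1.03 -0.35 -0.47] 4.2e-04
-0.06 36 0.04 [ 0.56  0.03 -1.03 -0.29 -0.45] 1.6e-04
-0.06 36 0.12 [ 0.54 -0.15 -0.99 -0.14 -0.43] 7.5e-20
-0.06 40 0 [ 0.54  0.1  -1.03 -0.31 -0.42] 1.1e-04
-0.06 40 0.04 [ 0.53  0.01 -1.03 -0.25 -0.4 ] 6.1e-06
-0.06 40 0.12 [ 0.53 -0.15 -0.92  0.   -0.4 ] 1.6e-15
-0.06 43 0 [ 0.52  0.09 -1.03 -0.28 -0.38] 9.1e-06
-0.06 43 0.04 [ 0.52 -0.   -0.99 -0.17 -0.37] 3.8e-16
-0.06 43 0.12 [ 0.52 -0.14 -0.86  0.1  -0.37] 2.0e-22
-0.06 46 0 [ 0.51  0.08 -1.   -0.21 -0.35] 8.3e-15
-0.06 46 0.04 [ 0.51 -0.01 -0.94 -0.06 -0.35] 5.2e-19
-0.06 46 0.12 [ 0.51 -0.13 -0.81  0.2  -0.35] 4.6e-18
0.06 36 0 [ 0.72  0.2  -1.03 -0.41 -0.58] 1.4e-04
0.06 36 0.04 [ 0.71  0.1  -1.03 -0.34 -0.56] 2.5e-05
0.06 36 0.12 [ 0.7  -0.08 -0.95 -0.11 -0.55] 1.1e-19
0.06 40 0 [ 0.68  0.16 -1.03 -0.35 -0.5 ] 1.4e-05
0.06 40 0.04 [ 0.67  0.06 -1.   -0.25 -0.5 ] 1.1e-20
0.06 40 0.12 [ 0.67 -0.09 -0.88  0.03 -0.5 ] 2.1e-19
0.06 43 0 [ 0.65  0.13 -1.01 -0.28 -0.46] 1.8e-17
0.06 43 0.04 [ 0.65  0.04 -0.96 -0.14 -0.46] 3.3e-16
0.06 43 0.12 [ 0.65 -0.09 -0.83  0.12 -0.46] 1.5e-15
0.06 46 0 [ 0.62  0.12 -0.97 -0.18 -0.42] 2.5e-15
0.06 46 0.04 [ 0.62  0.03 -0.91 -0.04 -0.42] 3.1e-25
0.06 46 0.12 [ 0.62 -0.09 -0.78  0.21 -0.42] 5.7e-22
```

Run:
```python
from fk import *
a=np.radians(48); z=np.array([-np.sin(a),0,-np.cos(a)]); T=np.array([.349,.199,.0376])
print(ik(T,z),ik(T-.1*z,z))
b=np.array([np.cos(a),0,-np.sin(a)]);print(ik(np.array([.4995,.275,.083])+.02*b,b))
Q=toolR([-1,0,0],z)
rows([(T-.11*z,Q,4,1),(T,Q,4,1)])
```

```text
(array([0.19405752, 0.82818357, 0.11466572, 1.68560537, 0.14380453]), np.float64(3.682172880069158e-21)) (array([0.17345673, 0.90568631, 0.45283014, 1.94817412, 0.12861232]), np.float64(8.688597838511968e-23))
(array([ 0.55629607,  0.07255887, -0.94853874, -0.1031052 , -0.36112903]), np.float64(7.724285583494411e-18))
[1, -10, 0, -1, 0.0, 0.09, -0.0],
[1, -11, 0, -2, 0.0, 0.08, -0.0],
[1, -10, 0, -2, 0.0, 0.09, -0.0],
[1, -10, 0, -4, 0.0, 0.08, -0.0],
[1, 0, 0, 28, 0.0, 0.0, -0.0],
[1, 0, 0, 27, 0.0, 0.0, -0.0],
[1, 1, 0, 28, 0.0, 0.0, -0.0],
[1, 0, 0, 27, 0.0, 0.0, -0.0]
--

end [0.349 0.199 0.038] [[-0.671, 0.005, -0.741], [0.003, 1.0, 0.004], [0.741, -0.0, -0.671]]
```

Call:
arm_command(
  moves=[1,-10,0,-1,0,0.09,0,1,-11,0,-2,0,0.08,0,1,-10,0,-2,0,0.09,0,1,-10,0,-4,0,0.08,0,1,0,0,28,0,0,0,1,0,0,27,0,0,0,1,1,0,28,0,0,0,1,0,0,22,0,0,0],
)

```text
clock: 13.25
tcp_pos: [0.3509, 0.1989, 0.0404]
orientation: [-0.405, 0.002, 0.914, 0.001]
wrist_force: [0.2, 1.6, 0.6]
finger_gap: 0.0855
grip_force: 0.0
```

Call:
arm_command(
  moves=[1,0,0,3,0,0,0,1,0,0,0,0,0,0],
)

```text
clock: 13.5
tcp_pos: [0.3508, 0.1991, 0.0401]
orientation: [-0.404, 0.002, 0.915, 0.001]
wrist_force: [0.3, 0.6, 0.1]
finger_gap: 0.0852
grip_force: 0.0
```

Run:
```python
from h import *
s=get_state(); print(s["clock"],s["tcp_pos"],s["orientation"].round(3),s["wrist_force"].round(1))
im,d=read_camera("side"); cv2.imwrite("pics/retake.png",cv2.resize(im[140:330,60:310],None,fx=3,fy=3))
```

```text
13.5 [0.35078238 0.19908764 0.04014632] [-0.404  0.002  0.915  0.001] [0.3 0.6 0.1]
```

View pics/retake.png

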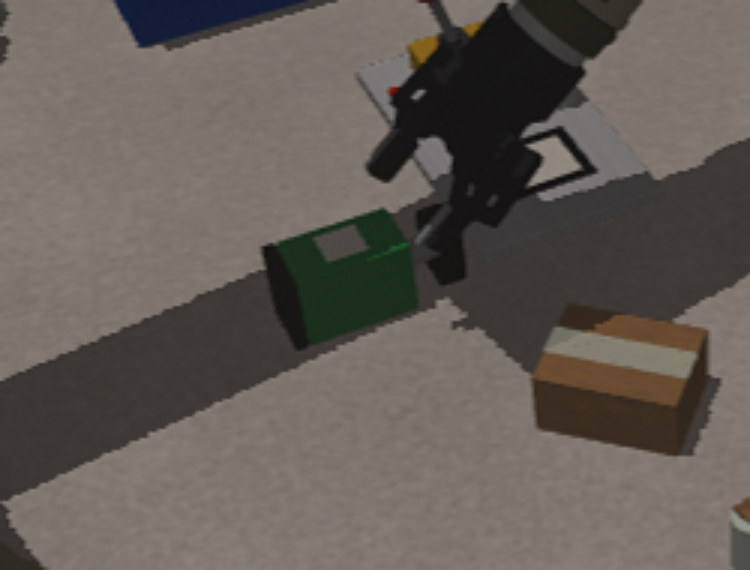

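Run:
```python
from h import *
f=lambda p:((proj("side",p)[0]-[60,140])*3).round()
print("tip",f([.36,.152,.049]),"blk",f([.385,.175,.062]),f([.385,.223,.062]),"foot",f([.293,.175,.062]),f([.293,.175,0]), "headblk bottom",f([.385,.175,0]))
# true foot-corner pixels -> plane
g=lambda u,v,z:plane("side",[u/3+60,v/3+140],z)[0].round(4)
print(g(416,308,0),g(302,348,0),g(388,210,.062),g(266,247,.062),g(412,243,.062),g(280,245,.062))
```

```text
tip [392. 290.] blk [411. 244.] [386. 205.] foot [283. 288.] [298. 353.] headblk bottom [421. 309.]
[0.3822 0.1781 0.    ] [0.2973 0.1786 0.    ] [0.3845 0.2174 0.062 ] [0.2964 0.2209 0.062 ] [0.386 0.176 0.062] [0.3056 0.2183 0.062 ]
```

Run:
```python
from h import *
s=get_state(); T=s["tcp_pos"]; z=rot(s["orientation"]).apply([0,0,1]); y=rot(s["orientation"]).apply([0,1,0])
f=lambda p:((proj("side",p)[0]-[60,140])*3).round()
for b in(0,.013,.02,.03): print(b,[f(T-b*z+o*y) for o in(-.055,-.043,.043,.055)])
im,d=read_camera("top"); P=cloud("top",d)
ims,ds=read_camera("side"); Ps=cloud("side",ds)
for n,PP,dd in(("top",P,d),("side",Ps,ds)):
    q=(PP.reshape(-1,3)[dd.ravel()>0]-T); R_=rot(s["orientation"]).inv().apply(q)*1000
    m=(abs(R_[:,0])<14)&(abs(R_[:,1])>36)&(abs(R_[:,1])<62)&(R_[:,2]>-90)&(R_[:,2]<20)&(q[:,2]+T[2]>.015)
    for sg in(1,-1):
        w=R_[m&(np.sign(R_[:,1])==sg)]; print(n,sg,len(w),np.percentile(w[:,2],[50,90,97,100]).round(1) if len(w) else"")
```

```text
0 [array([385., 310.]), array([379., 299.]), array([336., 228.]), array([330., 218.])]
0.013 [array([397., 296.]), array([391., 286.]), array([347., 214.]), array([341., 205.])]
0.02 [array([403., 288.]), array([397., 278.]), array([353., 207.]), array([347., 198.])]
0.03 [array([412., 278.]), array([406., 267.]), array([361., 197.]), array([355., 187.])]
top 1 0 
top -1 20 [-79.5 -64.1 -63.5 -62.8]
side 1 190 [-69.4 -53.5 -50.4 -47.6]
side -1 196 [-69.7 -53.6 -49.9 -48.7]
```

Run:
```python
from h import *
s=get_state(); T=s["tcp_pos"]; Rt=rot(s["orientation"]).inv()
ims,ds=read_camera("side"); Ps=cloud("side",ds)
q=Ps.reshape(-1,3); t=Rt.apply(q-T)*1000
m=(ds.ravel()>0)&(q[:,2]>.07)&(abs(q[:,0]-.4)<.15)&(abs(q[:,1]-.2)<.12)
t=t[m]
for z0 in range(-130,20,8):
    w=t[(t[:,2]>=z0)&(t[:,2]<z0+8)]
    if len(w): print(z0,len(w),"x",np.percentile(w[:,0],[5,50,95]).round(),"y",np.percentile(w[:,1],[5,50,95]).round())
# where does the calibrated TCP project and what is there
c=ims.copy()
for p in (T,T-.019*Rt.inv().apply([0,0,1])): 
    u,v=proj("side",p)[0]; print(u,v,Ps[int(v),int(u)])
```

```text
-130 194 x [-5. 12. 21.] y [-72. -26.  63.]
-122 198 x [-9. 12. 19.] y [-72. -24.  65.]
-114 183 x [-7. 12. 19.] y [-72. -28.  68.]
-106 145 x [-6. 11. 16.] y [-75. -43.  68.]
-98 104 x [-8. 11. 16.] y [-71.  41.  65.]
-90 79 x [-6.  7. 14.] y [-58.  40.  52.]
-82 79 x [-6.  6. 14.] y [-56. -45.  47.]
-74 84 x [-8.  7. 14.] y [-57. -41.  49.]
-66 79 x [-7.  6. 14.] y [-56. -43.  47.]
-58 69 x [-6.  6. 14.] y [-53. -40.  48.]
-50 10 x [-3.  5.  9.] y [-50.  -2.  46.]
179.15150864812605 227.5122280029141 [0.34679873 0.17970967 0.05934944]
184.65624540557477 220.83575301934272 [0.36339939 0.19413872 0.06050191]
```

Run:
```python
from h import *
T=np.array([.3414,.1993,.1475]); q=np.load("side1.npz")["P"].reshape(-1,3); d=np.load("side1.npz")["d"].ravel()
t=(q-T)*1000
m=(d>0)&(q[:,2]>.08)&(abs(t[:,0])<80)&(abs(t[:,1])<100)
t=t[m]
for z0 in range(-60,140,8):
    w=t[(t[:,2]>=z0)&(t[:,2]<z0+8)]
    if len(w): print(z0,len(w),"x",np.percentile(w[:,0],[5,50,95]).round(),"y",np.percentile(w[:,1],[5,50,95]).round())
```

```text
44 4 x [2. 3. 5.] y [-47.  -0.  49.]
52 47 x [-10.  -4.  11.] y [-52. -46.  46.]
60 61 x [-10.  -3.  11.] y [-57. -49.  46.]
68 60 x [-10.  -4.   9.] y [-57. -49.  46.]
76 62 x [-10.  -5.   7.] y [-57. -50.  49.]
84 24 x [-11.  -7.   5.] y [-57. -47.  49.]
92 21 x [-13. -11.   9.] y [-71. -49.  49.]
100 116 x [-12.  -2.  10.] y [-74. -68.  45.]
108 77 x [-16. -10.  11.] y [-73. -54.  43.]
116 82 x [-17. -12.  10.] y [-73. -39.  32.]
124 100 x [-17.  -8.  10.] y [-72. -68. -14.]
132 127 x [-19. -10.  16.] y [-71. -31.  12.]
```

The pictures put the fingertips about 37 mm behind where the reported TCP says they should be. They show this in both a straight and a tilted pose, so I'll allow for the offset. The retake therefore goes about 39 mm further along the tool.

Call:
arm_command(
  moves=[1,0,0,13,0,0,0,1,0,0,13,0,0,0,1,0,0,12,0,0,0,1,0,0,0,0,0,0],
)

```text
clock: 14.2
tcp_pos: [0.3213, 0.1992, 0.0145]
orientation: [-0.404, 0.002, 0.915, 0.001]
wrist_force: [-0.1, -0.4, 0.5]
finger_gap: 0.0852
grip_force: 0.0
```

Run:
```python
from h import *
s=get_state(); print(s["clock"],s["tcp_pos"],s["orientation"].round(3),s["wrist_force"].round(1))
im,d=read_camera("side"); cv2.imwrite("pics/retake2.png",cv2.resize(im[140:330,60:310],None,fx=3,fy=3))
```

```text
14.2 [0.32133369 0.19921689 0.01447908] [-0.404  0.002  0.915  0.001] [-0.1 -0.4  0.5]
```

View pics/retake2.png

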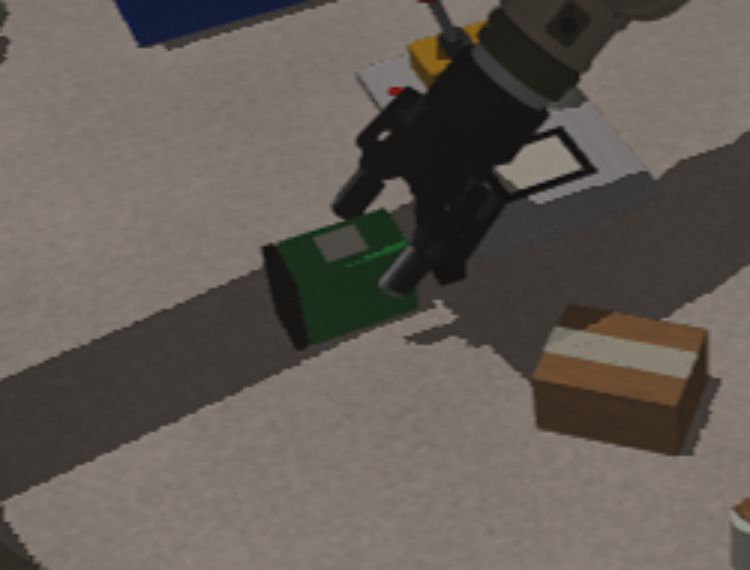

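The fingers now straddle the head end of the block, with the near tip at crop (395,290). The gripper body is clear of the head, so I'm closing.

Call:
arm_command(
  moves=[-1,0,0,0,0,0,0,-1,0,0,0,0,0,0,-1,0,0,0,0,0,0,-1,0,0,0,0,0,0,-1,0,0,0,0,0,0],
  newtons=90,
)

```text
clock: 14.88
tcp_pos: [0.3235, 0.1995, 0.0151]
orientation: [-0.403, 0.002, 0.915, 0.001]
wrist_force: [3.9, 1.0, 5.7]
finger_gap: 0.0473
grip_force: 93.0
```

Call:
arm_command(
  moves=[-1,10,0,-9,0,0,0,-1,22,0,-20,0,0,0,-1,22,0,-20,0,0,0,-1,22,0,-20,0,0,0,-1,15,0,-13,0,0,0],
)

```text
clock: 15.5
tcp_pos: [0.322, 0.1993, 0.1384]
orientation: [-0.403, 0.002, 0.915, 0.001]
wrist_force: [1.8, -0.2, -3.9]
finger_gap: 0.0469
grip_force: 92.6
```

Run:
```python
from fk import *
s=get_state(); print(s["clock"],s["tcp_pos"],s["finger_gap"],s["wrist_force"].round(1),s["joint_pos"].round(2))
a=np.radians(48); b=np.array([np.cos(a),0,-np.sin(a)])
# TCP in stamp frame at grasp: along=.3213-.295, up from axis: .0145-.031
dx=-(.0145-.031); dz=.3213-.295   # stamp x is down when lying, z = +X
tcp=np.array([.5195+dx,.275,.012+dz]); print("final tcp",tcp,ik(tcp,b),ik(tcp+[0,0,.1],b))
p0=np.array(s["tcp_pos"]);
th=0 
# stage: rise/turn about world y by -90deg
Qf=R.from_euler("y",-90,degrees=True)*rot(s["orientation"]); print(Qf.as_matrix().round(3).tolist())
mid=tcp+[-.06,-.03,.18]
for t in np.linspace(0,1,6):
    zz=(R.from_euler("y",-90*t,degrees=True)*rot(s["orientation"])).apply([0,0,1]); print(ik(p0+(mid-p0)*t,zz)[0].round(2),ik(p0+(mid-p0)*t,zz)[1]<1e-8)
rows([(mid,Qf,16,-1)])
```

```text
15.5 [0.32200924 0.19926648 0.13837999] 0.046914501362762755 [ 1.8 -0.2 -3.9] [0.2  0.68 0.11 1.82 0.15 0.14]
final tcp [0.536  0.275  0.0383] (array([ 0.52654049,  0.16683007, -0.95311109, -0.21060361, -0.34295188]), np.float64(2.960422242059563e-18)) (array([ 0.5265405 , -0.01949545, -0.81349174,  0.11534131, -0.3429519 ]), np.float64(2.5596114086612807e-16))
[[-0.737, -0.0, 0.676], [0.003, 1.0, 0.003], [-0.676, 0.005, -0.737]]
[0.2  0.68 0.11 1.82 0.15] True
[0.24 0.45 0.   1.62 0.12] True
[ 0.29  0.23 -0.15  1.38  0.06] True
[ 0.36  0.03 -0.33  1.1  -0.04] True
[ 0.44 -0.15 -0.55  0.78 -0.18] True
[ 0.54 -0.26 -0.79  0.37 -0.35] True
[-1, -3, 3, -10, -0.0, -0.1, -0.0],
[-1, -4, 3, -11, -0.0, -0.1, -0.0],
[-1, -4, 3, -9, -0.0, -0.09, -0.0],
[-1, -6, 3, -10, -0.0, -0.1, -0.0],
[-1, -7, 3, -8, -0.0, -0.1, -0.0],
[-1, -7, 2, -8, -0.0, -0.1, -0.0],
[-1, -8, 3, -7, -0.0, -0.1, -0.0],
[-1, -9, 3, -6, -0.0, -0.1, -0.0]
--
[-1, -10, 3, -6, -0.0, -0.09, -0.0],
[-1, -9, 3, -4, -0.0, -0.1, -0.0],
[-1, -11, 3, -4, -0.0, -0.1, -0.0],
[-1, -10, 3, -2, -0.0, -0.1, -0.0],
[-1, -11, 3, -2, -0.01, -0.1, -0.0],
[-1, -11, 3, 0, 0.0, -0.09, -0.0],
[-1, -11, 3, 1, 0.0, -0.1, -0.0],
[-1, -10, 2, 2, 0.0, -0.1, -0.0]
--

end [0.476  0.2445 0.2178] [[-0.738, 0.001, 0.675], [0.007, 1.0, 0.006], [-0.675, 0.009, -0.738]]
```

Call:
arm_command(
  moves=[-1,-3,3,-10,0,-0.1,0,-1,-4,3,-11,0,-0.1,0,-1,-4,3,-9,0,-0.09,0,-1,-6,3,-10,0,-0.1,0,-1,-7,3,-8,0,-0.1,0,-1,-7,2,-8,0,-0.1,0,-1,-8,3,-7,0,-0.1,0,-1,-9,3,-6,0,-0.1,0],
)

```text
clock: 16.5
tcp_pos: [0.3977, 0.2216, 0.1766]
orientation: [-0.02, 0.002, 1.0, -0.0]
wrist_force: [-0.8, 0.3, -3.4]
finger_gap: 0.0469
grip_force: 92.6
```

Call:
arm_command(
  moves=[-1,-10,3,-6,0,-0.09,0,-1,-9,3,-4,0,-0.1,0,-1,-11,3,-4,0,-0.1,0,-1,-10,3,-2,0,-0.1,0,-1,-11,3,-2,0,-0.1,0,-1,-11,3,0,0,-0.09,0,-1,-11,3,1,0,-0.1,0,-1,-10,2,2,0,-0.1,0],
)

```text
clock: 17.5
tcp_pos: [0.4742, 0.2437, 0.2145]
orientation: [0.361, 0.002, 0.933, -0.002]
wrist_force: [1.0, 0.4, -4.1]
finger_gap: 0.0467
grip_force: 92.8
```

Call:
arm_command(
  moves=[-1,0,0,0,0,0,0],
)

```text
clock: 17.62
tcp_pos: [0.4722, 0.2433, 0.2122]
orientation: [0.358, 0.001, 0.934, -0.002]
wrist_force: [-0.9, -1.0, -3.7]
finger_gap: 0.0467
grip_force: 92.9
```

```bash
cat > meas.py <<'E'
from h import *
import sys
s=get_state(); print(s["clock"],s["tcp_pos"],s["finger_gap"],s["wrist_force"].round(1),rot(s["orientation"]).as_matrix().round(3).tolist())
tag=sys.argv[1]
T=s["tcp_pos"]
for n in("top","side"):
    im,d=read_camera(n); np.savez(f"{n}_{tag}.npz",im=im,d=d,P=cloud(n,d))
    if n=="side": cv2.imwrite(f"pics/{tag}.png",cv2.resize(im[60:260,130:330],None,fx=3,fy=3))
    P=cloud(n,d); b,g,r=np.moveaxis(im.astype(int),-1,0)
    m=(d>0)&(g>1.5*r)&(g>1.3*b)&(abs(P[...,0]-T[0])<.15)&(abs(P[...,1]-.26)<.1)&(P[...,2]>.02)
    q=P[m]; print(n,m.sum(),"green min/max",np.percentile(q,2,axis=0).round(4),np.percentile(q,98,axis=0).round(4)) if m.sum()>10 else print(n,"none")
    print([(round(x["confidence"],2),x["point"]) for x in recognise(n,"head")[:1]])
E
python3 meas.py stand
```

```text
17.625 [0.47215711 0.2432931  0.21217223] 0.046736248208491184 [-0.9 -1.  -3.7] [[-0.743, 0.003, 0.669], [-0.0, 1.0, -0.004], [-0.669, -0.003, -0.743]]
top 332 green min/max [0.4282 0.2192 0.191 ] [0.4877 0.263  0.3123]
[(0.62, [206.2, 288.2])]
side 1094 green min/max [0.4262 0.2174 0.1984] [0.4859 0.2581 0.2789]
[(0.59, [204.3, 93.9])]
```

View pics/stand.png

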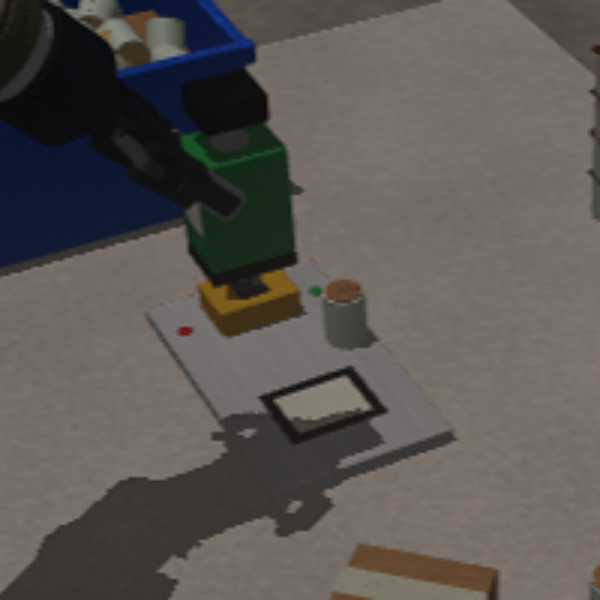

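The stamp hangs upright in the grip, with its foot at crop (245,270). The pad is at crop (322,403), and roll_jig and the lever housing look undisturbed. Next is the move over the pad.

Run:
```python
from h import *
s=get_state(); q0=rot(s["orientation"]); Q=toolR([-np.sin(.8415),0,-np.cos(.8415)],[np.cos(.8415),0,-np.sin(.8415)])
# want total 90deg from 47.53 grasp tilt: tool z 47.53 below horizontal
a=np.radians(47.53); Q=toolR([-np.sin(a),0,-np.cos(a)],[np.cos(a),0,-np.sin(a)])
rows([([.5355,.276,.20],Q,4,-1),([.5355,.276,.060],Q,8,-1),([.5355,.276,.046],Q,4,-1)])
```

```text
[-1, -8, 8, 13, -0.0, -0.0, -0.0],
[-1, -8, 8, 13, -0.0, -0.0, -0.0],
[-1, -8, 8, 13, -0.0, -0.0, -0.0],
[-1, -8, 8, 13, -0.0, -0.0, -0.0],
[-1, 12, 0, 13, -0.0, -0.0, -0.0],
[-1, 11, 0, 13, -0.0, -0.0, -0.0],
[-1, 12, 0, 13, -0.0, -0.0, -0.0],
[-1, 12, 0, 13, -0.0, -0.0, -0.0]
--
[-1, 12, 0, 13, -0.0, -0.0, -0.0],
[-1, 11, 0, 13, -0.0, -0.0, -0.0],
[-1, 12, 0, 13, -0.0, -0.0, -0.0],
[-1, 12, 0, 13, -0.0, -0.0, -0.0],
[-1, 2, 0, 2, -0.0, -0.0, -0.0],
[-1, 3, 0, 3, -0.0, -0.0, -0.0],
[-1, 2, 0, 2, -0.0, -0.0, -0.0],
[-1, 2, 0, 3, -0.0, -0.0, -0.0]
--

end [0.5357 0.2763 0.0462] [[-0.739, 0.005, 0.673], [0.004, 1.0, -0.003], [-0.673, 0.0, -0.739]]
```

Call:
arm_command(
  moves=[-1,-8,8,13,0,-0.01,0,-1,-8,8,13,0,0,0,-1,-8,8,13,0,0,0,-1,-8,8,13,0,0,0,-1,12,0,13,0,0,0,-1,11,0,13,0,0,0,-1,12,0,13,0,0,0,-1,12,0,13,0,0,0],
)

```text
clock: 18.82
tcp_pos: [0.5371, 0.2764, 0.1297]
orientation: [0.366, 0.003, 0.931, -0.001]
wrist_force: [0.2, 0.6, -4.5]
finger_gap: 0.0465
grip_force: 93.0
```

Call:
arm_command(
  moves=[-1,12,0,13,0,0,0,-1,11,0,13,0,0,0,-1,12,0,13,0,0,0,-1,10,0,11,0,0,0,-1,0,0,0,0,0,0,-1,0,0,0,0,0,0],
)

```text
clock: 19.58
tcp_pos: [0.5383, 0.2766, 0.0635]
orientation: [0.367, 0.003, 0.93, -0.001]
wrist_force: [0.0, -0.4, -4.5]
finger_gap: 0.0466
grip_force: 92.9
```

```bash
python3 meas.py above
python3 - <<'E'
from h import *
print(get_state()["joint_pos"].round(3))
for n in("top","side"):
    z=np.load(f"{n}_above.npz"); P=z["P"]; im=z["im"].astype(int); b,g,r=np.moveaxis(im,-1,0); X,Y,Z=np.moveaxis(P,-1,0)
    m=(z["d"]>0)&(g>1.5*r)&(g>1.3*b)&(abs(X-.52)<.1)&(abs(Y-.276)<.06)
    c=P[m]
    # -y face plane fit
    f=c[c[:,1]<np.percentile(c[:,1],2)+.006]
    if n=="side":
        A=np.c_[f[:,0],f[:,2],np.ones(len(f))]; k=np.linalg.lstsq(A,f[:,1],rcond=None)[0]; print("y face: dy/dx,dy/dz",k.round(4),len(f))
    t=c[c[:,2]>np.percentile(c[:,2],98)-.008]; print(n,"top z",np.median(t[:,2]),cv2.minAreaRect((t[:,:2]*1000).astype(np.float32)))
E
```

```text
19.575 [0.53833223 0.27658726 0.06345037] 0.04658809181662471 [ 0.  -0.4 -4.5] [[-0.731, 0.005, 0.682], [0.004, 1.0, -0.003], [-0.682, 0.001, -0.731]]
top 264 green min/max [0.4931 0.2524 0.0435] [0.5536 0.297  0.1605]
[(0.69, [207.1, 262.4])]
side 810 green min/max [0.4894 0.2498 0.0477] [0.5487 0.2902 0.1282]
[(0.58, [231.1, 141.7])]
[ 0.538  0.133 -0.92  -0.158 -0.36   0.416]
top top z 0.1600675626239778 ((526.9987182617188, 260.048583984375), (49.2051887512207, 16.585296630859375), 22.603513717651367)
y face: dy/dx,dy/dz [0.0024 0.008  0.2514] 494
side top z 0.12552439435468576 ((520.2803344726562, 275.00701904296875), (58.21139907836914, 50.74234390258789), 3.956286907196045)
```

View pics/above.png

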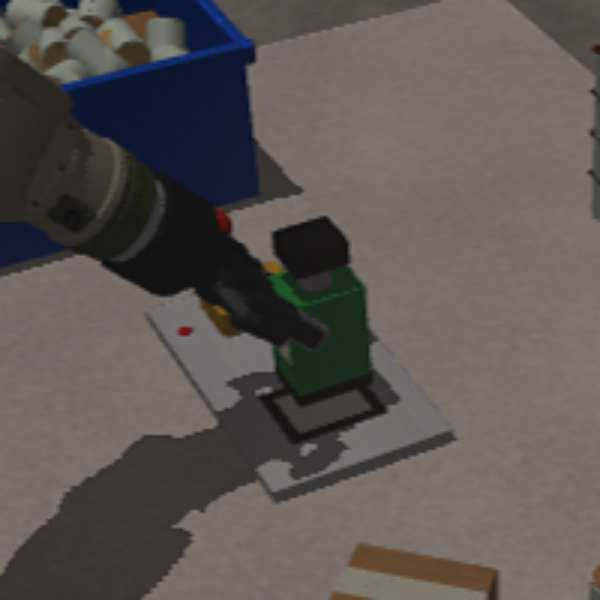

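Call:
arm_command(
  moves=[-1,1,0,-1,0,0.01,0,-1,3,0,4,0,0,0,-1,4,0,4,0,0,0,-1,4,0,4,0,0,0,-1,3,0,3,0,0,0,-1,0,0,0,0,0,0,-1,0,0,0,0,0,0],
)

```text
clock: 20.65
tcp_pos: [0.5365, 0.2764, 0.0431]
orientation: [0.363, 0.003, 0.932, -0.001]
wrist_force: [0.9, -0.7, 0.9]
finger_gap: 0.0469
grip_force: 93.0
```

Call:
arm_command(
  moves=[-1,1,0,1,0,0,0,-1,0,0,0,0,0,0,-1,0,0,0,0,0,0],
)

```text
clock: 21.02
tcp_pos: [0.5371, 0.2766, 0.0431]
orientation: [0.364, 0.003, 0.932, -0.001]
wrist_force: [-6.1, -2.4, 11.1]
finger_gap: 0.047
grip_force: 95.0
```

Call:
arm_command(
  moves=[-1,-1,0,-1,0,0,0,-1,0,0,0,0,0,0],
)

```text
clock: 21.28
tcp_pos: [0.5363, 0.2767, 0.0431]
orientation: [0.362, 0.002, 0.932, -0.0]
wrist_force: [-2.3, 0.5, 5.0]
finger_gap: 0.0471
grip_force: 93.5
```

```bash
python3 meas.py set
python3 - <<'E'
from h import *
for n in("top","side"):
    a=np.load(f"{n}_above.npz"); 
    b=np.load(f"{n}_set.npz")
    P=b["P"]; im=b["im"].astype(int); B,G,Rr=np.moveaxis(im,-1,0); X,Y,Z=np.moveaxis(P,-1,0)
    # visible pad/border now: bright white inside pad rectangle
    m=(abs(X-.519)<.045)&(abs(Y-.275)<.04)&(Z<.02)&(B<60)&(G<60)&(Rr<60)&(b["d"]>0)
    print(n,"dark low",m.sum(),P[m].min(0).round(3),P[m].max(0).round(3))
im=np.load("side_set.npz")["im"]; cv2.imwrite("pics/setz.png",cv2.resize(im[130:220,190:290],None,fx=6,fy=6,interpolation=cv2.INTER_CUBIC))
E
```

```text
21.275 [0.53628146 0.27668993 0.04308335] 0.04705711922067738 [-2.3  0.5  5. ] [[-0.737, 0.005, 0.675], [0.004, 1.0, -0.003], [-0.675, 0.001, -0.737]]
top 255 green min/max [0.4921 0.2526 0.031 ] [0.5523 0.2975 0.1415]
[(0.6, [210.0, 262.5])]
side 792 green min/max [0.4877 0.2494 0.0264] [0.5474 0.2929 0.107 ]
[(0.96, [233.1, 152.1])]
top dark low 170 [0.481 0.238 0.005] [0.562 0.312 0.02 ]
side dark low 344 [0.474 0.235 0.008] [0.563 0.314 0.02 ]
```

View pics/setz.png

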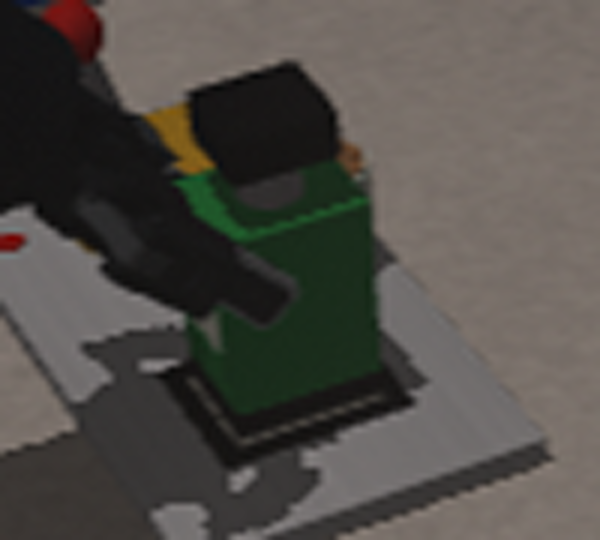

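Run:
```python
from h import *
f=lambda p:(proj("side",p)[0]-[190,130])*6
c=np.array([.5187,.2755,.012])
for s in((-1,-1),(1,-1),(-1,1)): print(s,"pad",f(c+[s[0]*.031,s[1]*.024,0]).round(),"border",f(c+[s[0]*.04,s[1]*.033,0]).round())
o=f(c); print("px per mm x",f(c+[.001,0,0])-o,"y",f(c+[0,.001,0])-o,"z",f(c+[0,0,.001])-o)
im=np.load("side_set.npz")["im"]
for dx in (0,.015): 
    # walk along -y from stamp front face at z=.012
    for t in np.arange(-.016,.0121,.002):
        u,v=proj("side",c+[dx,-.024+t,0])[0]; print(round(t*1000),cv2.getRectSubPix(im,(1,1),(float(u),float(v)))[0,0].tolist(),end=" ")
    print()
```

```text
(-1, -1) pad [236. 445.] border [224. 465.]
(1, -1) pad [383. 395.] border [415. 401.]
(-1, 1) pad [185. 376.] border [154. 370.]
px per mm x [ 2.36143595 -0.78373866] y [-1.07905193 -1.41676931] z [-0.18664654 -2.01875465]
-16 [107, 107, 110] -14 [78, 79, 82] -12 [54, 55, 57] -10 [38, 39, 41] -8 [23, 24, 26] -6 [21, 22, 24] -4 [20, 21, 23] -2 [25, 26, 28] 0 [36, 38, 41] 2 [42, 44, 47] 4 [36, 38, 40] 6 [27, 29, 31] 8 [21, 22, 24] 10 [21, 22, 24] 12 [21, 22, 24] 
-16 [113, 113, 117] -14 [115, 115, 119] -12 [108, 108, 112] -10 [77, 77, 81] -8 [46, 46, 49] -6 [30, 30, 33] -4 [22, 22, 25] -2 [27, 27, 30] 0 [38, 40, 43] 2 [42, 45, 48] 4 [35, 38, 40] 6 [28, 29, 31] 8 [21, 22, 24] 10 [21, 22, 24] 12 [21, 22, 24]
```

Run:
```python
from h import *
f=lambda p:((proj("side",p)[0]-[190,130])*6).round()
c=np.array([.5187,.2755,.012])
for s in((-1,-1),(1,-1)): print(s,[f(c+[s[0]*.031,s[1]*.024,z]).tolist() for z in(0,.011,.092)])
print("head top",f(c+[0,0,.132]),[f(c+[a*.023,b*.02,.132]).tolist() for a in(-1,1) for b in(-1,1)])
im=np.load("side_set.npz")["im"]; b,g,r=np.moveaxis(im.astype(int),-1,0)
m=((g>1.5*r)&(g>1.3*b)).astype(np.uint8)[130:220,190:290]
for v in range(30,72,4):
    u=np.nonzero(m[v])[0]
    if len(u): print(v*6+3,u.min()*6,u.max()*6+6)
```

```text
(-1, -1) [[236.0, 445.0], [233.0, 422.0], [215.0, 250.0]]
(1, -1) [[383.0, 395.0], [382.0, 373.0], [370.0, 201.0]]
head top [258. 101.] [[222.0, 147.0], [177.0, 91.0], [339.0, 112.0], [293.0, 57.0]]
183 174 354
207 192 366
231 216 372
255 258 372
279 300 372
303 294 372
327 186 378
351 192 378
375 210 360
399 228 288
```

Call:
arm_command(
  moves=[-1,0,-1,-2,0,0,0,-1,0,0,0,0,0,0,-1,1,0,1,0,0,0,-1,0,0,0,0,0,0],
)

```text
clock: 21.98
tcp_pos: [0.5346, 0.2753, 0.0431]
orientation: [0.362, 0.002, 0.932, -0.001]
wrist_force: [-4.6, -1.0, 5.7]
finger_gap: 0.0463
grip_force: 94.4
```

Call:
arm_command(
  moves=[-0.2,0,0,0,0,0,0,0,0,0,0,0,0,0,0.2,0,0,0,0,0,0,0.5,0,0,0,0,0,0,0.5,0,0,0,0,0,0,0.5,0,0,0,0,0,0],
)

```text
clock: 22.72
tcp_pos: [0.5342, 0.2752, 0.0422]
orientation: [0.362, 0.002, 0.932, -0.001]
wrist_force: [0.1, -0.7, 0.2]
finger_gap: 0.064
grip_force: 0.0
```

Call:
arm_command(
  moves=[0.7,0,0,0,0,0,0,0.7,0,0,0,0,0,0],
)

```text
clock: 22.98
tcp_pos: [0.5342, 0.2753, 0.0423]
orientation: [0.362, 0.002, 0.932, -0.001]
wrist_force: [-0.3, -0.7, -0.0]
finger_gap: 0.0728
grip_force: 0.0
```

```bash
python3 meas.py rel;  python3 - <<'E'
from h import *
print(get_state()["joint_pos"].round(2))
im=np.load("side_rel.npz")["im"]; cv2.imwrite("pics/relz.png",cv2.resize(im[130:220,190:290],None,fx=6,fy=6,interpolation=cv2.INTER_CUBIC))
E
```

```text
22.975 [0.53423813 0.27530482 0.04230361] 0.07278385428211823 [-0.3 -0.7 -0. ] [[-0.738, 0.005, 0.674], [0.004, 1.0, -0.003], [-0.674, 0.0, -0.738]]
top 315 green min/max [0.4898 0.2512 0.0244] [0.5499 0.2954 0.1433]
[(0.85, [209.5, 263.9])]
side 785 green min/max [0.4855 0.2484 0.0278] [0.5452 0.2917 0.1072]
[(0.7, [228.0, 151.0])]
[ 0.54  0.17 -0.94 -0.21 -0.35  0.42]
```

View pics/relz.png

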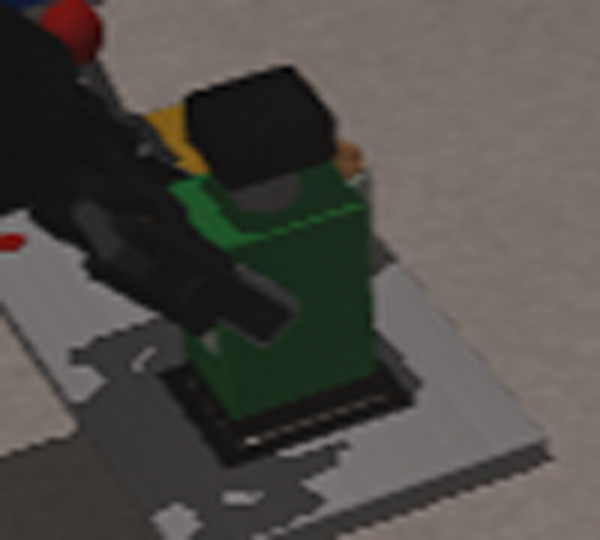

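The stamp stands upright on the pad and is released. Only about 1 mm of white shows along its -y edge. Next I'll retract and go for the lever.

Run:
```python
from fk import *
s=get_state(); T=np.array(s["tcp_pos"]); q0=rot(s["orientation"]); z=q0.apply([0,0,1])
a=T-.025*z; b=a+[-.01,0,.15]; D=toolR([-1,0,0],[0,0,-1])
for p,zz in((a,z),(b,z),([.43,.415,.2],[0,0,-1]),([.43,.415,.05],[0,0,-1]),([.56,.415,.05],[0,0,-1])): print(np.round(p,3),ik(np.array(p),np.array(zz)))
rows([(a,q0,2,.7),(b,q0,6,.7),([.43,.415,.2],D,8,-1),([.43,.415,.05],D,5,-1)])
```

```text
[0.517 0.275 0.061] (array([ 0.55567169,  0.09680874, -0.95618953, -0.14061117, -0.36658264]), np.float64(1.132030373301257e-16))
[0.507 0.275 0.211] (array([ 0.56930874, -0.14756166, -0.72426208,  0.33988639, -0.37490402]), np.float64(3.127552552490012e-19))
[0.43  0.415 0.2  ] (array([6.32907307e-01, 3.55931302e-01, 1.15704392e-01, 1.33056941e+00,
       5.47498385e-10]), np.float64(6.648904051435367e-18))
[0.43  0.415 0.05 ] (array([ 6.32907307e-01,  4.30547195e-01, -1.48743126e-01,  9.91506007e-01,
        4.27492910e-12]), np.float64(4.665230682510861e-22))
[0.56  0.415 0.05 ] (array([5.22331760e-01, 6.11163051e-01, 1.53703952e-01, 1.11333723e+00,
       1.37392798e-13]), np.float64(3.764198466875469e-25))
[0.7, 0, 0, -12, 0.0, 0.0, 0.0],
[0.7, 0, 0, -13, 0.0, 0.0, 0.0],
[0.7, -16, 0, -20, 0.0, 0.0, 0.0],
[0.7, -15, 0, -19, 0.0, 0.0, 0.0],
[0.7, -16, 0, -20, 0.0, 0.0, 0.0],
[0.7, -16, 0, -19, 0.0, 0.0, 0.0],
[0.7, -15, 0, -20, 0.0, 0.0, 0.0],
[0.7, -16, 0, -20, 0.0, 0.0, 0.0]
--
[-1, 8, 17, -6, -0.0, 0.09, -0.0],
[-1, 9, 18, -4, -0.0, 0.1, -0.0],
[-1, 9, 17, -4, -0.0, 0.09, -0.0],
[-1, 9, 18, -3, -0.0, 0.09, -0.0],
[-1, 10, 17, -2, -0.0, 0.09, -0.0],
[-1, 10, 17, -2, -0.0, 0.1, -0.0],
[-1, 9, 18, 0, -0.0, 0.09, -0.0],
[-1, 10, 17, 0, -0.0, 0.09, -0.0]
--
[-1, 0, 0, 30, 0.0, 0.0, -0.0],
[-1, 0, 0, 30, 0.0, 0.0, -0.0],
[-1, 0, 0, 30, 0.0, 0.0, -0.0],
[-1, 0, 0, 30, 0.0, 0.0, -0.0],
[-1, 0, 0, 30, 0.0, 0.0, -0.0],

end [0.4302 0.4148 0.0504] [[-1.0, 0.005, 0.0], [0.005, 1.0, 0.0], [-0.0, 0.0, -1.0]]
```

Call:
arm_command(
  moves=[0.7,0,0,-12,0,0,0,0.7,0,0,-13,0,0,0,0.7,-16,0,-20,0,0,0,0.7,-15,0,-19,0,0,0,0.7,-16,0,-20,0,0,0,0.7,-16,0,-19,0,0,0,0.7,-15,0,-20,0,0,0,0.7,-16,0,-20,0,0,0],
)

```text
clock: 24.18
tcp_pos: [0.5062, 0.2753, 0.213]
orientation: [0.362, 0.002, 0.932, -0.001]
wrist_force: [0.6, 0.1, 0.4]
finger_gap: 0.0729
grip_force: 0.0
```

Call:
arm_command(
  moves=[-1,8,17,-6,0,0.09,0,-1,9,18,-4,0,0.1,0,-1,9,17,-4,0,0.09,0,-1,9,18,-3,0,0.09,0,-1,10,17,-2,0,0.09,0,-1,10,17,-2,0,0.1,0,-1,9,18,0,0,0.09,0,-1,10,17,0,0,0.09,0],
)

```text
clock: 25.18
tcp_pos: [0.4293, 0.4154, 0.2018]
orientation: [-0.001, 0.002, 1.0, 0.0]
wrist_force: [0.4, -0.1, -0.7]
finger_gap: 0.0002
grip_force: 0.0
```

Call:
arm_command(
  moves=[-1,0,0,30,0,0,0,-1,0,0,30,0,0,0,-1,0,0,0,0,0,0],
)

```text
clock: 25.55
tcp_pos: [0.428, 0.4136, 0.1388]
orientation: [-0.002, 0.002, 1.0, -0.001]
wrist_force: [-0.2, 0.4, -1.0]
finger_gap: 0.0001
grip_force: 0.0
```

Run:
```python
from h import *
s=get_state(); T=s["tcp_pos"]; print(s["clock"],T,s["finger_gap"],s["joint_pos"].round(2)); Rt=rot(s["orientation"]).inv()
for n in("side","top"):
    im,d=read_camera(n); P=cloud(n,d); np.savez(n+"_lev.npz",im=im,d=d,P=P); q=P.reshape(-1,3); t=Rt.apply(q-T)*1000
    m=(d.ravel()>0)&(abs(t[:,0])<60)&(abs(t[:,1])<70)&(q[:,2]>.1)
    w=t[m]
    for z0 in range(-110,10,10):
        v=w[(w[:,2]>=z0)&(w[:,2]<z0+10)]
        if len(v)>2: print(n,z0,len(v),"x",np.percentile(v[:,0],[5,95]).round(),"y",np.percentile(v[:,1],[5,95]).round())
    b,g,r=np.moveaxis(im.astype(int),-1,0); X,Y,Z=np.moveaxis(P,-1,0)
    rd=(d>0)&(r>2*g)&(r>2*b)&(Z>.06)&(abs(Y-.41)<.06)&(abs(X-.5)<.1); print("ball",P[rd].mean(0).round(4) if rd.any() else None)
    m=(d>0)&(g>1.5*r)&(g>1.3*b)&(abs(X-.52)<.1)&(abs(Y-.275)<.06)
    tz=P[m]; t2=tz[(tz[:,2]>.095)&(tz[:,2]<.115)]; print("stamp",np.percentile(tz,2,axis=0).round(4),np.percentile(tz,98,axis=0).round(4))
    hd=(d>0)&(r<60)&(g<60)&(b<60)&(Z>.132)&(Z<.155)&(abs(X-.52)<.05)&(abs(Y-.275)<.05); print("head",hd.sum(),[np.round(v,1) if not np.isscalar(v) else v for v in cv2.minAreaRect((P[hd][:,:2]*1000).astype(np.float32))],np.median(Z[hd]))
```

```text
25.55 [0.42795464 0.41360057 0.138832  ] 7.016860062635945e-05 [ 0.63  0.38 -0.    1.2  -0.    0.64]
side -110 77 x [-6. 19.] y [-49.  40.]
side -100 44 x [-8. 14.] y [-41.  -1.]
side -90 54 x [-8. 15.] y [-34.  26.]
side -80 17 x [-3. 13.] y [-15.   5.]
side -70 50 x [-9. 13.] y [-15.   4.]
side -60 38 x [-8. 12.] y [-15.  -1.]
side -50 42 x [-8. 13.] y [-14.   6.]
side -40 10 x [-4. 10.] y [-7. -4.]
ball [0.4945 0.4065 0.1071]
stamp [0.4851 0.2485 0.0283] [0.5445 0.2899 0.1069]
head 319 [array([515.6, 273. ]), array([46.9, 46.3]), 89.91893768310547] 0.14351719114500816
top -110 14 x [-18.  12.] y [-33. -15.]
top -100 9 x [-14.   7.] y [-27. -14.]
ball [0.4984 0.4101 0.1106]
stamp [0.4896 0.2515 0.0193] [0.5502 0.2953 0.1432]
head 293 [array([519.8, 275.1]), array([39.3, 45.8]), 88.94144439697266] 0.1449201286532904
```

Call:
arm_command(
  moves=[-1,0,0,31,0,0,0,-1,0,0,31,0,0,0,-1,0,0,31,0,0,0,-1,0,0,0,0,0,0,-1,-14,0,0,0,0,0,-1,-16,0,0,0,0,0,-1,-16,0,0,0,0,0,-1,-14,0,0,0,0,0],
)

```text
clock: 26.65
tcp_pos: [0.4917, 0.4146, 0.0479]
orientation: [0.0, 0.003, 1.0, 0.0]
wrist_force: [-2.7, -1.2, 1.1]
finger_gap: 0.0
grip_force: 0.7
```

Call:
arm_command(
  moves=[-1,-8,0,0,0,0,0,-1,-8,0,0,0,0,0,-1,-8,0,0,0,0,0,-1,-8,0,0,0,0,0,-1,-5,0,0,0,0,0,-1,0,0,0,0,0,0],
)

```text
clock: 27.4
tcp_pos: [0.5275, 0.4143, 0.0473]
orientation: [0.0, 0.002, 1.0, -0.0]
wrist_force: [-0.2, -0.2, -0.6]
finger_gap: 0.0001
grip_force: 0.2
```

Call:
arm_command(
  moves=[-1,-3,0,0,0,0,0,-1,0,0,0,0,0,0,-1,0,0,0,0,0,0],
)

```text
clock: 27.78
tcp_pos: [0.5277, 0.4142, 0.0472]
orientation: [-0.002, 0.002, 1.0, -0.0]
wrist_force: [-6.2, 0.5, 2.9]
finger_gap: 0.0003
grip_force: 3.3
```

Call:
arm_command(
  moves=[-1,-2,0,0,0,0,0,-1,0,0,0,0,0,0,-1,0,0,0,0,0,0],
)

```text
clock: 28.15
tcp_pos: [0.5277, 0.4142, 0.0471]
orientation: [-0.003, 0.001, 1.0, -0.0]
wrist_force: [-11.1, -0.0, 4.7]
finger_gap: 0.0001
grip_force: 5.6
```

Call:
arm_command(
  moves=[-1,15,0,0,0,0,0,-1,25,0,-30,0,0,0,-1,0,0,-40,0,0,0,-1,0,0,-40,0,0,0,-1,0,0,-35,0,0,0,-1,0,0,0,0,0,0],
)

```text
clock: 28.9
tcp_pos: [0.4941, 0.4158, 0.1967]
orientation: [0.004, 0.002, 1.0, 0.002]
wrist_force: [-0.2, -0.6, 0.5]
finger_gap: -0.0002
grip_force: 0.0
```

Run:
```python
from h import *
s=get_state(); T=s["tcp_pos"]; print(s["clock"],T,s["joint_pos"].round(2))
for n in("side","top"):
    im,d=read_camera(n); P=cloud(n,d); b,g,r=np.moveaxis(im.astype(int),-1,0); X,Y,Z=np.moveaxis(P,-1,0)
    rd=(d>0)&(r>2*g)&(r>2*b)&(Z>.06)&(abs(Y-.41)<.06)&(abs(X-.52)<.1); print(n,"ball",rd.sum(),P[rd].mean(0).round(4) if rd.any() else None)
    hd=(d>0)&(r<60)&(g<60)&(b<60)&(Z>.132)&(Z<.155)&(abs(X-.52)<.04)&(abs(Y-.275)<.04); print("head",hd.sum(),cv2.minAreaRect((P[hd][:,:2]*1000).astype(np.float32)) if hd.sum()>5 else None)
# press position: tip on head centre, z down, keep yaw
D=toolR([-1,0,0],[0,0,-1])
rows([([.5185,.275,.20],D,6,-1),([.5185,.275,.125],D,3,-1)])
```

```text
28.9 [0.49412954 0.41584435 0.1966873 ] [ 0.58  0.45  0.25  1.36 -0.    0.58]
side ball 75 [0.5481 0.4069 0.1012]
head 312 ((516.35400390625, 273.87225341796875), (47.28697967529297, 45.62752151489258), 1.914157748222351)
top ball 70 [0.5519 0.4105 0.1054]
head 294 ((519.8746337890625, 275.1221923828125), (39.35209655761719, 45.78592300415039), 88.53996276855469)
[-1, -4, -23, -1, 0.0, 0.0, -0.0],
[-1, -5, -24, -1, 0.0, 0.0, -0.0],
[-1, -4, -23, -2, 0.0, 0.0, -0.0],
[-1, -5, -23, -1, 0.0, 0.0, -0.0],
[-1, -4, -23, -1, 0.0, 0.0, -0.0],
[-1, -5, -24, -1, 0.0, 0.0, -0.0],
[-1, 0, 0, 25, 0.0, 0.0, -0.0],
[-1, 0, 0, 25, 0.0, 0.0, -0.0]
--
[-1, 0, 0, 25, 0.0, 0.0, -0.0],

end [0.5189 0.2746 0.1247] [[-1.0, 0.005, 0.002], [0.005, 1.0, 0.001], [-0.002, 0.001, -1.0]]
```

The lever is over against its stop: the ball went from x≈.496 to x≈.550. Next is the press.

Call:
arm_command(
  moves=[-1,-4,-23,-1,0,0,0,-1,-5,-24,-1,0,0,0,-1,-4,-23,0,0,0,0,-1,-5,-23,0,0,0,0,-1,-4,-23,0,0,0,0,-1,-4,-24,0,0,0,0,-1,0,0,30,0,0,0,-1,0,0,30,0,0,0],
)

```text
clock: 30.0
tcp_pos: [0.5181, 0.2724, 0.1341]
orientation: [0.001, 0.004, 1.0, 0.0]
wrist_force: [0.0, 0.4, -0.4]
finger_gap: 0.0003
grip_force: 0.0
```

Call:
arm_command(
  moves=[-1,0,0,18,0,0,0,-1,0,0,6,0,0,0,-1,0,0,0,0,0,0],
)

```text
clock: 30.38
tcp_pos: [0.5176, 0.2736, 0.1106]
orientation: [0.0, 0.003, 1.0, 0.0]
wrist_force: [-0.0, -0.0, -0.1]
finger_gap: 0.0004
grip_force: 0.0
```

Call:
arm_command(
  moves=[-1,0,1,3,0,0,0,-1,0,0,3,0,0,0,-1,0,0,3,0,0,0,-1,0,0,3,0,0,0,-1,0,0,3,0,0,0,-1,0,0,0,0,0,0],
)

```text
clock: 31.12
tcp_pos: [0.5186, 0.2755, 0.0976]
orientation: [0.002, 0.002, 1.0, 0.0]
wrist_force: [-2.7, -2.5, 10.5]
finger_gap: -0.0003
grip_force: 5.2
```

Call:
arm_command(
  moves=[-1,0,0,2,0,0,0,-1,0,0,1,0,0,0,-1,0,0,0,0,0,0],
)

```text
clock: 31.5
tcp_pos: [0.5187, 0.2755, 0.095]
orientation: [0.002, 0.002, 1.0, 0.0]
wrist_force: [-3.1, -2.7, 11.7]
finger_gap: -0.0002
grip_force: 5.7
```

Call:
arm_command(
  moves=[-1,0,0,2,0,0,0,-1,0,0,2,0,0,0,-1,0,0,0,0,0,0],
)

```text
clock: 31.88
tcp_pos: [0.5197, 0.276, 0.0947]
orientation: [0.004, 0.002, 1.0, 0.001]
wrist_force: [-7.4, -4.3, 30.3]
finger_gap: -0.0002
grip_force: 14.9
```

Call:
arm_command(
  moves=[-1,0,0,2,0,0,0,-1,0,0,0,0,0,0,-1,0,0,0,0,0,0],
)

```text
clock: 32.25
tcp_pos: [0.5204, 0.2763, 0.0948]
orientation: [0.005, 0.002, 1.0, 0.001]
wrist_force: [-9.4, -6.3, 40.5]
finger_gap: -0.0002
grip_force: 19.9
```

Call:
arm_command(
  moves=[-1,0,0,-6,0,0,0,-1,0,0,-10,0,0,0,-1,0,0,-15,0,0,0,-1,0,0,-30,0,0,0,-1,0,0,-40,0,0,0,-1,30,0,-30,0,0,0,-1,40,0,0,0,0,0,-1,40,0,0,0,0,0],
)

```text
clock: 33.25
tcp_pos: [0.4068, 0.2762, 0.2181]
orientation: [0.001, 0.002, 1.0, 0.0]
wrist_force: [-0.3, 0.6, 0.3]
finger_gap: 0.0001
grip_force: 0.0
```

Run:
```python
from h import *
s=get_state(); print(s["clock"],s["tcp_pos"])
for n in("side","top"):
    im,d=read_camera(n); P=cloud(n,d); b,g,r=np.moveaxis(im.astype(int),-1,0); X,Y,Z=np.moveaxis(P,-1,0)
    rd=(d>0)&(r>2*g)&(r>2*b)&(Z>.06)&(abs(Y-.41)<.06)&(abs(X-.52)<.1); print(n,"ball",P[rd].mean(0).round(4) if rd.any() else None)
    hd=(d>0)&(r<60)&(g<60)&(b<60)&(Z>.12)&(Z<.155)&(abs(X-.52)<.04)&(abs(Y-.275)<.04); print("head",hd.sum(),cv2.minAreaRect((P[hd][:,:2]*1000).astype(np.float32)),np.median(Z[hd]))
    m=(d>0)&(g>1.5*r)&(g>1.3*b)&(abs(X-.52)<.1)&(abs(Y-.275)<.06)&(Z<.125); print("stamp",np.percentile(P[m],2,axis=0).round(4),np.percentile(P[m],98,axis=0).round(4))
    if n=="top":
        m=m&(Z>.09); print(cv2.minAreaRect((P[m][:,:2]*1000).astype(np.float32)))
    cv2.imwrite(f"pics/end_{n}.png",cv2.resize(im[130:220,190:290],None,fx=6,fy=6,interpolation=cv2.INTER_CUBIC) if n=="side" else cv2.resize(im[220:320,140:260],None,fx=6,fy=6,interpolation=cv2.INTER_CUBIC))
```

```text
33.25 [0.40682061 0.27615697 0.21813594]
side ball [0.5478 0.4069 0.1017]
head 372 ((515.1915893554688, 273.5538330078125), (47.28842544555664, 45.647308349609375), 0.4124837815761566) 0.14289873610436415
stamp [0.4852 0.2485 0.0285] [0.5447 0.289  0.1068]
top ball [0.5521 0.4107 0.105 ]
head 310 ((519.8853759765625, 274.76702880859375), (39.475311279296875, 45.7813606262207), 88.88238525390625) 0.14470950694678575
stamp [0.4896 0.2512 0.0156] [0.5503 0.2916 0.1094]
((520.1185302734375, 272.7256164550781), (43.9161491394043, 60.32756423950195), 88.56072998046875)
```

View pics/end_side.png

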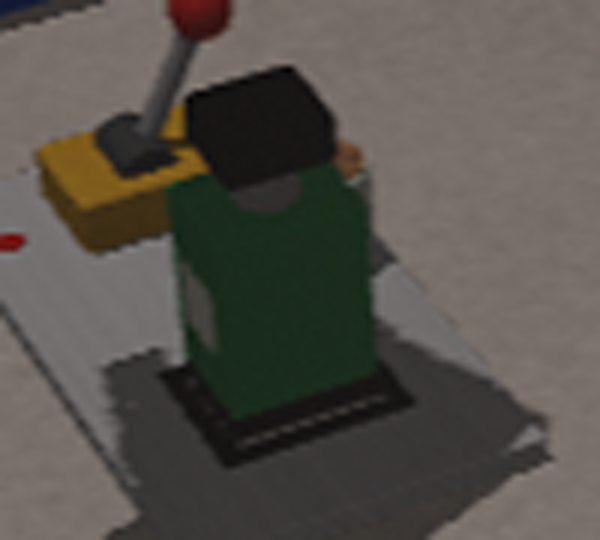

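The head has sprung back to z≈.144 and the lever leans to on. The stamp stands square on the pad, with about 1 mm of white along the front edge near crop (310,420).

```bash
python3 -c "
from workcell import *
print(hand_in())"
```

```text
the job is handed in; nothing more can be done
None
```

The job is handed in: the stamp stands upright on its pad within about 1–2 mm, the lever is fully on, and the head was pressed to its stop (peak reading 40.5 N) and sprang back, at about 33 s of the 72 s; I saw no loose items disturbed but didn't re-measure them all.

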